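# Set a long drill in its hole beneath the chuck of a small drill press

### The arm

A 6-joint arm with a two-finger parallel gripper is mounted at the origin on a cart in front of the work surface, level with it; the furniture and walls round the work are solid. World frame = base frame: x ahead of the robot, y to its left, z up, the work surface at z = 0. Lengths are in m, angles in rad, forces in N, time in s.
With the tool pointing down it reaches from about 0.35 to 0.975 m from the base axis. Payload 4.9 kg.
Tool frame: the origin (TCP) lies between the finger pads; the fingertips stand 17 mm ahead of it and the grasp point (between the pads) lies 2 mm behind it (manip.nose_length is the distance from the TCP to the fingertips, in m); z points along the fingers, y is the line along which they close (so a half turn about z gives the same grasp; the last joint's range is limited). The gripper opens to 85 mm and grips with 20 to 120 N. Pads are 22 mm wide; open, the fingers measure 114 mm over their backs; the gripper's body (76 mm by 85 mm) begins 54 mm behind the grasp point. The pads swing forward as they close: fully open they stand 13 mm farther back than shut.
Start: joints at [1.149, 0.053, 1.613, -0, 1.476, -0.119], TCP at [0.186, 0.597, 0.209] pointing down, gripper open.
Joint ranges: [-3.01, 3.01], [-1.01, 2.22], [0.06, 2.58], [-1.02, 4.17], [0.09, 2.62], [-3.14, 3.14]. Speed limits (rad/s): [2.57, 2.57, 3.14, 3.14, 3.14, 3.14].

### API

Orientations are given as a unit quaternion [w, x, y, z].
In Python, from plant import manip gives the robot as it stands. The module is installed in compiled form; this text tells all that it offers.
- The arm moves only by the tool apply_moves, never from a script. Its argument "moves" is a list of rows, each a list of 3 entries, a list of its own where there are three numbers: the turn, a rotation vector about the tool's x, y, z in rad, then the shift along the tool's x, y, z in cm, then the closure, from -1 (fully open) to 1 (shut), so that 0 is half open. A call has 1 to 20 rows; each row is the pose to reach, as a shift and turn from the pose commanded when the call began, along the tool's axes at that moment; what a row does not reach only later rows make up. A row lasts 1/10 s, in which the tool goes at most 50 mm and 8.59 degrees, less where a joint would pass 70% of its speed; a pose out of reach is approached as far as the arm can. A call with a gripper value outside its range is refused whole. The fingers move at their own pace and stop on an object; the grip force is fixed at half the most. Time passes only in rows, so rows that repeat a pose let the fingers close. It gives the time, the measured TCP pose, the force, the opening and the grip force at its end, in the units of the state.
- manip.state(): the state, without advancing time (a new reading comes with each control period).
- manip.grab_frame(name): name is "scene" or "side" or "wrist"; returns a dict with "image" (400x640x3 uint8, red, green, blue), "K" (3x3 intrinsics, pixels), "rvec" (rotation vector, rad) and "tvec" (3), from world to camera coordinates, as OpenCV has them. Camera axes: x right, y down, z forward; pixel columns grow to the right and rows downward; lengths in m; the calibration is good to about 2 mm. A picture is of the moment at which its call begins. There is no depth.
- manip.job_done(): hands the job in; it is judged then, once.
Trained networks look in a picture, given as the dict that the camera call returned (one of the last four; its "shot" number tells which), for a name from the list of things; names that differ only in an ending like _2 or _b are one class to them, and where a whole thing is asked for, a point or a joint stands for the part that bears it (a point fixed in the world has none). Each returns a list of dicts, best first, with "score" (0 to 1); they miss things now and then, are a little off and sometimes report something else, mostly with a low value. They report only what shows in the picture. A call takes as long as a camera call.
- manip.look_for(picture, label): "location" ([x, y, z] in m, in the coordinates of the camera as it stood for that picture, good to about 4 mm: the middle of the surface that is visible of it).
- manip.silhouettes(picture, label): "pixels" (400x640 bool, what is visible of it).
- manip.spot_point(picture, label): "location" ([x, y, z] in m, in the coordinates of the camera as it stood for that picture, good to about 4 mm: a listed point, or the origin of a listed thing).
The state is a dict: "time": time; "joint_pos": joint angles; "joint_vel": joint speeds; "joint_efforts": joint torques, N m; "tool_pos": TCP position; "tool_rot": TCP orientation; "contact_force": force on the tool from outside, world axes, zero at the start; "ft_torque": the same for the moment, N m; "gripper_width": opening from 0.0 (shut) to 1.0 (fully open); "grasp_force": force on a finger pad.
Only numpy, scipy, OpenCV 4.12 (cv2) and the standard library are available. Lean on these libraries where they do the work, as an engineer would, in place of code of your own. Each camera call takes 0.05 s, during which the arm holds its last target. There are 200 camera calls.

### The job

The long drill bit is too long to stand under the raised chuck of the little drill press, so take it out of its stand, slip its point into the counterbored hole of the wooden block at a tilt, straighten it under the chuck and let it down to the bottom of the hole without forcing it. Then let go of it and bring the chuck down with the feed lever until the top of the shank is well inside the chuck. Leave the two other bits standing in their stand.

Things in the scene. Friction and masses are not known exactly. Their poses are not given: they have to be found in the camera images.
- press: Small green bench drill press, fixed. Origin: on the spindle axis at table height; x from the robot's side towards the column, z up. Base plate 12 mm thick, x -83 to 187, y +-85 mm. Column 34 mm thick at x = 135. Two vise jaws hold the wooden block: 46 mm high from the table, |y| 45 to 64, x +-45; the vise screw sticks out at -y to y = -125 mm, up to 80 mm high.
- bore_mouth (a point): Centre of the hole at the top face of the wooden block, 74 mm above the table, on the spindle axis; axes as the press. Block 76 (x) x 91 (y) x 62 mm. A flat-bottomed counterbore 24 mm wide and 20 mm deep runs on, concentric, as a bore 11.6 mm wide and 42 mm deep: a bit at the bottom has its point 62 mm below this point. The space between block and chuck is open at front and sides.
- head_front (a point): Lower front edge of the press head, in its middle: 302 mm above the table, 39 mm in front of the spindle axis. From there the head goes up and back, 72 mm wide (y +-36); a black belt cover on top of it (400 to 430 mm above the table) stands 11 mm farther forward and is 92 mm wide.
- chuck_mouth (a point): Centre of the chuck's round mouth, at its lower end. Steel chuck 39 mm in diameter (30 at the mouth), 40 mm high, on a 27 mm quill. It stands open: the mouth is a cone 26 mm wide that narrows within 8 mm to a hole 13 mm wide and 34 mm deep. With the quill up the mouth is 188 mm above the block's top, straight over the bore.
- quill (a joint): How far the chuck has come down, m: 0 fully up (as at the start), 0.072 fully down. Stays where it is left. Geared to the feed lever, 0.0554 m per rad.
- feed_lever (a joint): Angle of the feed lever, rad: 0 at the start, when it points to the front (-x of the press) and 0.26 rad above level; grows as the knob is pushed down and round, to 1.3 (1.04 rad below level, chuck 72 mm down). Takes about 4 to 6 N at the knob; stays where it is left.
- lever_knob (a point): Centre of the black ball knob, 27 mm in diameter, at the end of the feed lever (a 9 mm rod), 100 mm from the lever's axis. It moves in a vertical plane at y = -65 mm of the press, 29 mm outside the right side of the head.
- lever_hub (a point): Point on the feed lever's axis, in the plane in which the knob moves: 322 mm above the table, 65 mm to the right (-y) of the spindle axis and 2 mm in front of it. The lever turns about the press's y axis.
- long_bit: Long twist drill of bright steel, 10 mm in diameter, 200 mm long, about 0.12 kg; the lower 110 mm fluted, then plain shank. Origin at its point, z along it towards the shank end. It starts upright, point down, in one of the stand's holes (any of the three), 34 mm deep and 1.8 mm wider than the bit.
- shank_end (a point): Centre of the upper end of the long bit's shank, 200 mm from its point.
- short_bit: Dark twist drill, 10 mm in diameter, 133 mm long, in another hole of the stand; origin at its point, z up. To be left there.
- forstner_bit: Forstner bit with a brass-coloured head 25 mm wide at the top, 95 mm long, in another hole of the stand; origin at its lower end, z up. To be left there.
- bit_stand: Dark wooden stand 46 (x) x 150 (y) x 42 mm high, fixed, origin under its centre; three holes in a row at y = -50, 0 and 50 mm, their floors 8 mm above the table.

How it is judged:
By the outcome, as a careful person would: the job done as asked, in the order asked, and still so for the second after the job is handed in, with the robot touching nothing.
It also fails if it takes over 72 s, if anything falls off the work surface, if the arm or the gripper's body presses on something with over 40 N, if the wrist force passes 120 N, or if a joint passes its speed limit or range.

## Working session

There is one attempt and no reset: what is moved stays moved. The work goes in short steps, Python scripts to look and compute and a tool call to move; the robot and the scene stay as the last step left them, time stands still between calls to the robot, and variables do not carry over. Pictures are saved under pics/ and viewed, at most 10 in all, crops included, and the job is handed in when it is done.

Besides the shell and the picture viewer there is one more tool, called after "Emit:" as name([rows], argument=value, ...), one row to a line, values as JSON. apply_moves: Moves the arm, as the interface text tells. Its arguments: {"type":"object","properties":{"moves":{"type":"array"}},"required":["moves"]}

```bash
mkdir -p pics; cat > h.py <<'E'
import numpy as np, cv2
from scipy.spatial.transform import Rotation as R
from plant import manip
def w(f,p): return R.from_rotvec(np.ravel(f["rvec"])).inv().apply(np.asarray(p)-np.ravel(f["tvec"]))
def save(f,n): cv2.imwrite("pics/"+n,f["image"][:,:,::-1])
def proj(f,p): return cv2.projectPoints(np.atleast_2d(np.asarray(p,float)),np.ravel(f["rvec"]),np.ravel(f["tvec"]),f["K"],None)[0].reshape(-1,2)
def rot(): 
    q=manip.state()["tool_rot"]; return R.from_quat([q[1],q[2],q[3],q[0]])
E
python3 - <<'E'
from h import *
s=manip.state();print(s);np.set_printoptions(precision=4,suppress=True)
for n in ["scene","side"]:
    f=manip.grab_frame(n);save(f,n+"0.png")
    for l in ["press","bore_mouth","head_front","chuck_mouth","lever_knob","lever_hub","long_bit","shank_end","short_bit","forstner_bit","bit_stand"]:
        for d in manip.spot_point(f,l)[:2]: print(n,l,round(d["score"],2),w(f,d["location"]))
E
```

```text
{'time': 0.0, 'joint_pos': array([ 1.14901530e+00,  5.33820150e-02,  1.61429663e+00, -2.72727694e-05,
        1.47602762e+00, -1.18995560e-01]), 'joint_vel': array([-0.00087277,  0.00252887,  0.00011785, -0.00038616,  0.0024189 ,
       -0.00027826]), 'joint_efforts': array([-1.49341635e-03, -3.93672073e+01, -3.70180321e+01, -7.07467279e-05,
        6.90075583e-03,  7.53090518e-06]), 'tool_pos': array([0.18608728, 0.59594274, 0.20794592]), 'tool_rot': array([-2.69197440e-04,  1.50813705e-01,  9.88561637e-01, -1.02203226e-03]), 'contact_force': array([ 0.57220675,  0.06868669, -0.23121018]), 'ft_torque': array([-0.00318735,  0.03067589, -0.03604114]), 'grasp_force': 0.0, 'gripper_width': 1.0005489992247905}
scene press 0.61 [ 0.6231 -0.0173  0.0012]
scene bore_mouth 0.58 [ 0.6265 -0.0118  0.0743]
scene bore_mouth 0.53 [ 0.5897 -0.0111  0.3013]
scene head_front 0.79 [ 0.5884 -0.009   0.3027]
scene head_front 0.51 [0.5123 0.2751 0.0062]
scene lever_knob 0.6 [ 0.5253 -0.0716  0.3482]
scene lever_hub 0.71 [ 0.615  -0.0754  0.3243]
scene long_bit 0.58 [0.5169 0.3262 0.0018]
scene long_bit 0.58 [0.535  0.373  0.0059]
scene shank_end 0.53 [0.5202 0.3278 0.2089]
scene short_bit 0.65 [0.5089 0.2729 0.0091]
scene forstner_bit 0.53 [0.5324 0.3759 0.0044]
scene forstner_bit 0.48 [ 0.6226 -0.0186  0.0006]
scene bit_stand 0.75 [ 0.5175  0.324  -0.0004]
scene bit_stand 0.31 [ 0.6225 -0.0104  0.0765]
side press 0.88 [ 0.6278 -0.0118 -0.0035]
side bore_mouth 0.65 [ 0.6291 -0.0067  0.0763]
side lever_hub 0.97 [ 0.621  -0.075   0.3187]
side shank_end 0.66 [0.5188 0.3299 0.2055]
side bit_stand 0.77 [0.5189 0.3268 0.0041]
```

```bash
python3 -c "
import cv2,numpy as np
a=[cv2.imread('pics/%s0.png'%n) for n in('scene','side')]
print(a[0].shape)"
```

```text
(400, 640, 3)
```

View pics/scene0.png

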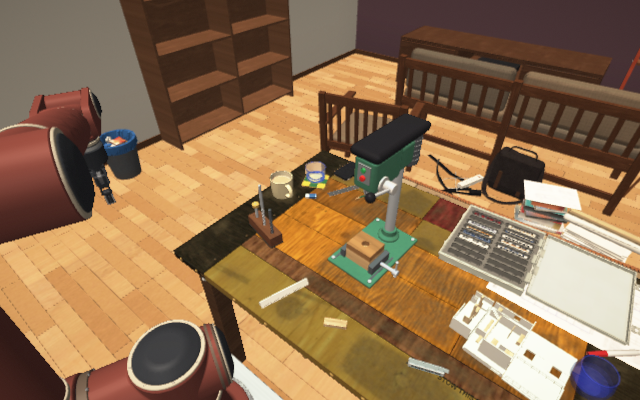

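View pics/side0.png

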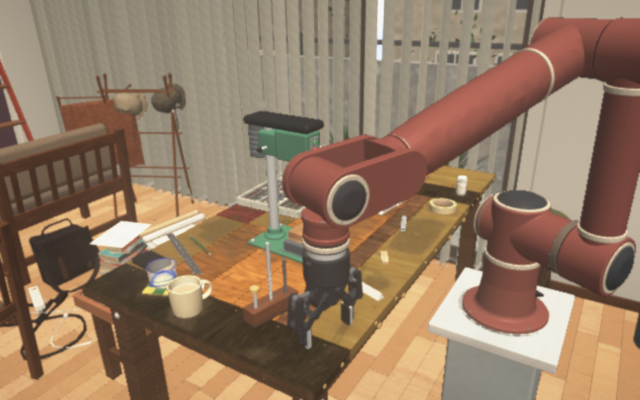

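The scene view shows the stand at about (265,228), with the long bit in the middle, the Forstner at (255,203) and the short bit on the right. The press is at (375,215). In the side view the gripper is near the stand and the head is at (290,135). The network positions agree with the heights given. Next I compute a pre-grasp pose pitched down.

```bash
cat >> h.py <<'E'
np.set_printoptions(precision=4,suppress=True)
def frame(yaw,pitch,roll=0):
    "tool z at yaw, pitched down; roll about horizontal heading axis (world)"
    z=np.array([np.cos(pitch)*np.cos(yaw),np.cos(pitch)*np.sin(yaw),-np.sin(pitch)])
    y=np.array([-np.sin(yaw),np.cos(yaw),0])
    M=np.c_[np.cross(y,z),y,z]
    if roll: M=R.from_rotvec(roll*np.array([np.cos(yaw),np.sin(yaw),0])).as_matrix()@M
    c=rot().as_matrix()
    if np.dot(M[:,1],c[:,1])<0: M=M@np.diag([-1,-1,1])
    return R.from_matrix(M)
def plan(p,Rt):
    s=manip.state(); c=rot(); d=np.asarray(p)-s["tool_pos"]
    rv=(c.inv()*Rt).as_rotvec(); t=c.inv().apply(d)*100
    print("turn",rv,"shift cm",t,"rows",max(np.linalg.norm(d)/.05,np.degrees(np.linalg.norm(rv))/8.59))
E
python3 - <<'E'
from h import *
g=np.array([.5185,.328,.148]);Rt=frame(.45,np.radians(40));z=Rt.as_matrix()[:,2]
print(rot().as_matrix(),Rt.as_matrix())
plan(g-z*.13,Rt)
E
```

```text
[[-0.9545  0.2982 -0.    ]
 [ 0.2982  0.9545 -0.0001]
 [ 0.     -0.0001 -1.    ]] [[-0.5788 -0.435   0.6898]
 [-0.2796  0.9004  0.3332]
 [-0.766  -0.     -0.6428]]
turn [-0.3281 -0.8301 -0.7035] shift cm [-32.4428 -22.5369  -2.2378] rows 7.913174356649708
```

Emit:
apply_moves([
  [[-0.33, -0.83, -0.7], [-32.4, -22.5, -2.2], 0],
  [[-0.33, -0.83, -0.7], [-32.4, -22.5, -2.2], 0],
  [[-0.33, -0.83, -0.7], [-32.4, -22.5, -2.2], 0],
  [[-0.33, -0.83, -0.7], [-32.4, -22.5, -2.2], 0],
  [[-0.33, -0.83, -0.7], [-32.4, -22.5, -2.2], 0],
  [[-0.33, -0.83, -0.7], [-32.4, -22.5, -2.2], 0],
  [[-0.33, -0.83, -0.7], [-32.4, -22.5, -2.2], 0],
  [[-0.33, -0.83, -0.7], [-32.4, -22.5, -2.2], 0],
  [[-0.33, -0.83, -0.7], [-32.4, -22.5, -2.2], 0],
  [[-0.33, -0.83, -0.7], [-32.4, -22.5, -2.2], 0],
  [[-0.33, -0.83, -0.7], [-32.4, -22.5, -2.2], 0],
  [[-0.33, -0.83, -0.7], [-32.4, -22.5, -2.2], 0],
])

```text
time: 2.4
tool_pos: [0.4282, 0.286, 0.2317]
tool_rot: [0.412, -0.201, 0.884, 0.096]
contact_force: [0.0, 0.2, -0.2]
gripper_width: 0.5
grasp_force: 0.0
```

```bash
python3 - <<'E'
from h import *
s=manip.state();print(s["time"],s["joint_pos"],s["tool_pos"],s["gripper_width"]);print(rot().as_matrix())
for n in ["wrist","scene","side"]:
    f=manip.grab_frame(n)
    if n=="wrist":save(f,"w1.png")
    print(w(f,[0,0,0]))
    for l in ["long_bit","shank_end","short_bit","bit_stand"]+([] if n=="wrist" else ["press","bore_mouth","head_front","lever_hub","lever_knob"]):
        for d in manip.spot_point(f,l)[:1]: print(n,l,round(d["score"],2),w(f,d["location"]))
    for d in manip.look_for(f,"long_bit")[:1]: print(n,"look long",round(d["score"],2),w(f,d["location"]))
E
```

```text
2.4 [ 0.4381 -0.9024  2.4424  0.0155  0.7281 -1.5867] [0.4282 0.286  0.2317] 0.49974760591712
[[-0.5797 -0.4338  0.6898]
 [-0.2763  0.901   0.3345]
 [-0.7666  0.0033 -0.6421]]
[0.2705 0.2094 0.2779]
wrist shank_end 0.7 [0.525  0.3239 0.207 ]
wrist bit_stand 0.98 [0.521  0.323  0.0011]
wrist look long 0.7 [0.5235 0.32   0.1371]
[-0.0952 -0.4107  0.9041]
scene long_bit 0.7 [0.5175 0.3224 0.0045]
scene shank_end 0.53 [0.5257 0.3272 0.2118]
scene short_bit 0.5 [0.5068 0.2744 0.0093]
scene bit_stand 0.86 [ 0.5192  0.3243 -0.0012]
scene press 0.73 [0.5071 0.2741 0.0099]
scene bore_mouth 0.63 [ 0.6263 -0.0107  0.0768]
scene head_front 0.67 [ 0.5888 -0.0069  0.3023]
scene lever_hub 0.59 [ 0.6166 -0.0767  0.3235]
scene lever_knob 0.51 [ 0.5223 -0.0718  0.3476]
scene look long 0.47 [0.5174 0.321  0.1309]
[-0.165   1.1846  0.7833]
side shank_end 0.73 [0.524  0.3314 0.2061]
side bit_stand 0.91 [0.5186 0.3278 0.0029]
side press 0.76 [ 0.629  -0.0113 -0.0052]
side bore_mouth 0.56 [ 0.6308 -0.0094  0.0786]
side head_front 0.68 [ 0.5926 -0.0093  0.304 ]
side lever_hub 0.68 [ 0.6206 -0.0741  0.3202]
side lever_knob 0.55 [ 0.5294 -0.0691  0.342 ]
side look long 0.59 [0.5249 0.3324 0.1312]
```

View pics/w1.png

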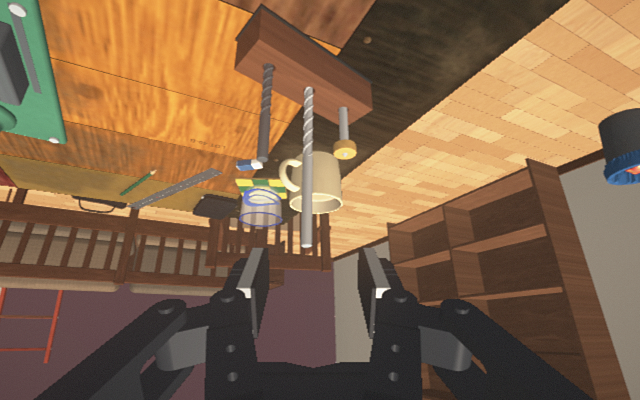

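The wrist view is upside down. The long bit enters the stand at (309,90) and its shank end is at (306,245). The short bit is at the left, (263,160), and the brass Forstner head at (345,148). I'll refine the bit's axis by triangulating its silhouettes.

```bash
cat >> h.py <<'E'
def axis_plane(f,label="long_bit"):
    "plane (unit normal, camera centre) through camera and the image axis of a slim thing"
    m=manip.silhouettes(f,label)
    if not m: return None
    px=np.argwhere(m[0]["pixels"])[:,::-1].astype(np.float32)
    vx,vy,x,y=cv2.fitLine(px,cv2.DIST_HUBER,0,.01,.01).ravel()
    t=(px-[x,y])@[vx,vy]; a,b=np.array([x,y])+np.outer([t.min(),t.max()],[vx,vy])
    Ki=np.linalg.inv(f["K"]); r=R.from_rotvec(np.ravel(f["rvec"])).inv()
    n=np.cross(r.apply(Ki@[*a,1]),r.apply(Ki@[*b,1]))
    return n/np.linalg.norm(n),w(f,[0,0,0]),(round(m[0]["score"],2),len(px),a,b)
def axis_line(names=("wrist","scene","side"),label="long_bit"):
    P=[]
    for n in names:
        q=axis_plane(manip.grab_frame(n),label)
        if q: P.append(q); print(n,q[2])
    return P
def at_z(P,z):
    A=np.array([q[0][:2] for q in P]); b=np.array([q[0]@q[1]-q[0][2]*z for q in P])
    sol=np.linalg.lstsq(A,b,rcond=None)[0]; return sol,A@sol-b
E
python3 - <<'E'
from h import *
P=axis_line()
for z in(.06,.13,.2): print(z,*at_z(P,z))
for q in [(0,1),(0,2),(1,2)]:
    if len(P)>2: print(q,at_z([P[i] for i in q],.13)[0])
g=np.array([*at_z(P,.13)[0],.130]);Rt=frame(.45,np.radians(42));z=Rt.as_matrix()[:,2]
plan(g-z*.07,Rt);plan(g+z*.002,Rt)
E
```

```text
wrist (0.91, 1536, array([306.7112, 246.0447], dtype=float32), array([308.6272,  86.9835], dtype=float32))
scene (0.53, 72, array([260.1023, 186.9886], dtype=float32), array([264.2292, 223.9744], dtype=float32))
side (0.61, 174, array([264.8012, 245.0199], dtype=float32), array([270.0008, 296.9999], dtype=float32))
0.06 [0.5226 0.3265] [ 0.001  -0.001  -0.0004]
0.13 [0.5248 0.327 ] [ 0.0011 -0.0011 -0.0005]
0.2 [0.5269 0.3275] [ 0.0012 -0.0012 -0.0005]
(0, 1) [0.5207 0.3239]
(0, 2) [0.526  0.3263]
(1, 2) [0.5244 0.3282]
turn [ 0.0002  0.0358 -0.0038] shift cm [ 0.7755 -0.4236  7.5419] rows 1.5186943968443218
turn [ 0.0002  0.0358 -0.0038] shift cm [ 1.0333 -0.4254 14.7373] rows 2.95591409801958
```

Emit:
apply_moves([
  [[0, 0.036, -0.004], [0.5, -0.4, 4.0], 0.2],
  [[0, 0.036, -0.004], [0.8, -0.4, 7.5], 0.2],
  [[0, 0.036, -0.004], [0.8, -0.4, 7.5], 0.2],
  [[0, 0.036, -0.004], [0.8, -0.4, 7.5], 0.2],
])

```text
time: 4.5
tool_pos: [0.477, 0.3041, 0.175]
tool_rot: [0.395, -0.204, 0.891, 0.09]
contact_force: [0.2, 0.3, 0.8]
gripper_width: 0.402
grasp_force: 0.0
```

```bash
python3 - <<'E'
from h import *
s=manip.state();print(s["time"],s["joint_pos"],s["tool_pos"],s["gripper_width"])
P=axis_line(("wrist","side","scene"))
for z in(.06,.13,.2): print(z,*at_z(P,z))
print(at_z(P[:2],.13)[0])
for g in (at_z(P,.13)[0],at_z(P[:2],.13)[0]):
  g=np.array([*g,.130]);Rt=frame(.45,np.radians(42));z=Rt.as_matrix()[:,2]
  plan(g+z*.002,Rt)
E
```

```text
4.5 [ 0.4267 -0.6084  2.371   0.0337  0.5454 -1.6154] [0.477  0.3041 0.175 ] 0.4017670095775016
wrist (0.76, 2522, array([310.5919, 313.9859], dtype=float32), array([312.7001, 103.9769], dtype=float32))
side (0.74, 5911, array([278.7998, 109.696 ], dtype=float32), array([288.6281, 266.4652], dtype=float32))
scene (0.45, 81, array([259.8932, 184.0116], dtype=float32), array([264.2207, 223.9761], dtype=float32))
0.06 [0.4831 0.2965] [-0.0092  0.0038  0.0093]
0.13 [0.4845 0.2964] [-0.0094  0.0039  0.0095]
0.2 [0.486  0.2963] [-0.0096  0.004   0.0097]
[0.4753 0.3024]
turn [0.0003 0.0037 0.0004] shift cm [ 3.4969 -1.0426  3.6785] rows 1.0362646185449191
turn [0.0003 0.0037 0.0004] shift cm [ 3.8788 -0.0959  3.2509] rows 1.0123818148246464
```

Emit:
apply_moves([
  [[0, 0, 0], [0.15, -0.1, 3.6], 0.2],
  [[0, 0, 0], [0.25, -0.1, 5.5], 0.2],
  [[0, 0, 0], [0.25, -0.1, 7.1], 0.2],
  [[0, 0, 0], [0.25, -0.1, 7.1], 0.2],
  [[0, 0, 0], [0.25, -0.1, 7.1], 0.2],
])

```text
time: 5.3
tool_pos: [0.5238, 0.3257, 0.1283]
tool_rot: [0.397, -0.204, 0.89, 0.091]
contact_force: [0.9, 0.2, 0.6]
gripper_width: 0.398
grasp_force: 0.0
```

```bash
python3 - <<'E'
from h import *
s=manip.state();print(s["time"],s["joint_pos"],s["tool_pos"],s["contact_force"])
f=manip.grab_frame("wrist");save(f,"w2.png")
q=axis_plane(f);print(q[2]) if q else 0
if q:
  x=rot().as_matrix()[:,1]; p=s["tool_pos"]; print("lateral err of bit vs tool at tcp", (q[0]@(q[1]-p))/(q[0]@x))
E
```

```text
5.3 [ 0.4274 -0.3533  2.2909  0.0477  0.3662 -1.6309] [0.5238 0.3257 0.1283] [0.948  0.2424 0.5555]
(0.59, 4519, array([311.9162, 367.009 ], dtype=float32), array([314.487 , 105.9457], dtype=float32))
lateral err of bit vs tool at tcp -0.0001868271852552602
```

View pics/w2.png

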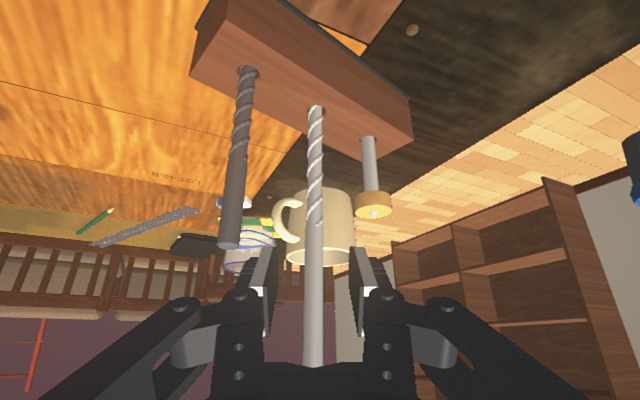

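The bit stands centred between the pads (column about 315), and the neighbouring bits are clear. I close the gripper.

Emit:
apply_moves([
  [[0, 0, 0], [0, 0, 0], 1],
  [[0, 0, 0], [0, 0, 0], 1],
  [[0, 0, 0], [0, 0, 0], 1],
  [[0, 0, 0], [0, 0, 0], 1],
  [[0, 0, 0], [0, 0, 0], 1],
  [[0, 0, 0], [0, 0, 0], 1],
  [[0, 0, 0], [0, 0, 0], 1],
  [[0, 0, 0], [0, 0, 0], 1],
])

```text
time: 6.2
tool_pos: [0.5238, 0.3257, 0.1275]
tool_rot: [0.396, -0.204, 0.891, 0.091]
contact_force: [1.1, 0.5, -0.1]
gripper_width: -0.001
grasp_force: 0.0
```

```bash
python3 - <<'E'
from h import *
s=manip.state();print(s["contact_force"],s["ft_torque"],s["tool_pos"])
print("up 10cm",rot().inv().apply([0,0,10]))
E
```

```text
[ 1.0585  0.5337 -0.084 ] [-0.1808  0.3156  0.0304] [0.5238 0.3257 0.1275]
up 10cm [-7.4292 -0.0008 -6.6938]
```

```bash
python3 - <<'E'
from h import *
f=manip.grab_frame("wrist");g=manip.grab_frame("side")
save(dict(image=np.hstack([f["image"][:,120:520],cv2.resize(g["image"][180:380,210:410],(400,400))])),"w3.png")
for n,h in(("wrist",f),("side",g)):
  for l in("long_bit","shank_end"):
    for d in manip.spot_point(h,l)[:1]:print(n,l,round(d["score"],2),w(h,d["location"]))
q=axis_plane(f);print(q[2] if q else 0)
E
```

```text
side shank_end 0.79 [0.5237 0.329  0.2073]
(0.61, 2347, array([311.9454, 366.0329], dtype=float32), array([314.8394, 106.9535], dtype=float32))
```

View pics/w3.png

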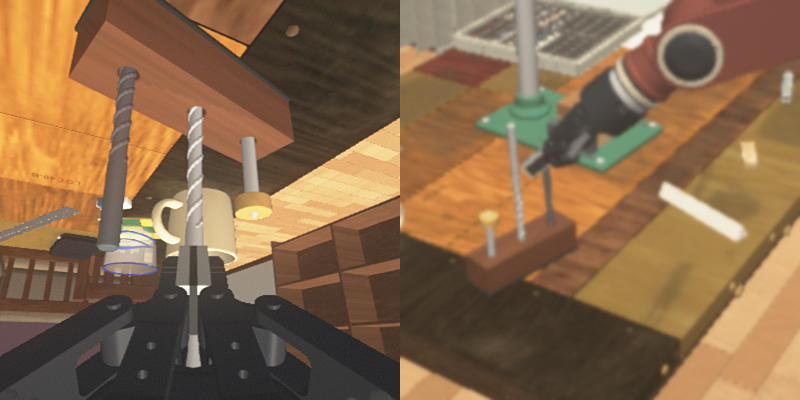

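```bash
python3 - <<'E'
from h import *
s=manip.state();p=s["tool_pos"];z=rot().as_matrix()[:,2]
print(manip.nose_length,p,z)
for n in("wrist","side","scene"):
  f=manip.grab_frame(n)
  print(n,"tcp,tip",proj(f,[p,p+z*.017]).round(1).tolist())
  for b in([.524,.327],[.53,.33],[.54,.335],[.55,.34]):
    print(b,proj(f,[[*b,.042],[*b,.208]]).round(1).tolist())
  if n=="scene":
    q=axis_plane(f);print(q[2] if q else 0)
    I=f["image"][165:265,210:310];
    J=manip.grab_frame("side")["image"][220:320,230:330]
    save(dict(image=np.hstack([cv2.resize(I,(400,400),interpolation=2),cv2.resize(J,(400,400),interpolation=2)])),"s4.png")
E
```

```text
0.017 [0.5238 0.3257 0.1275] [ 0.6689  0.3234 -0.6693]
wrist tcp,tip [[313.5, 242.9], [313.4, 230.7]]
[0.524, 0.327] [[315.1, 118.1], [315.9, 415.9]]
[0.53, 0.33] [[315.2, 124.4], [316.0, 413.2]]
[0.54, 0.335] [[315.3, 134.2], [316.0, 409.2]]
[0.55, 0.34] [[315.3, 143.2], [316.1, 405.6]]
side tcp,tip [[268.1, 269.9], [263.5, 273.5]]
[0.524, 0.327] [[269.6, 298.2], [265.9, 242.1]]
[0.53, 0.33] [[267.0, 298.1], [263.2, 242.1]]
[0.54, 0.335] [[262.8, 297.9], [258.8, 241.9]]
[0.55, 0.34] [[258.7, 297.8], [254.4, 241.8]]
scene tcp,tip [[262.3, 203.3], [263.9, 203.6]]
[0.524, 0.327] [[264.6, 222.4], [259.4, 183.5]]
[0.53, 0.33] [[265.3, 221.1], [260.1, 182.2]]
[0.54, 0.335] [[266.3, 219.0], [261.3, 180.2]]
[0.55, 0.34] [[267.3, 216.9], [262.4, 178.2]]
(0.44, 5, array([263.3, 220.9], dtype=float32), array([264., 223.], dtype=float32))
```

View pics/s4.png

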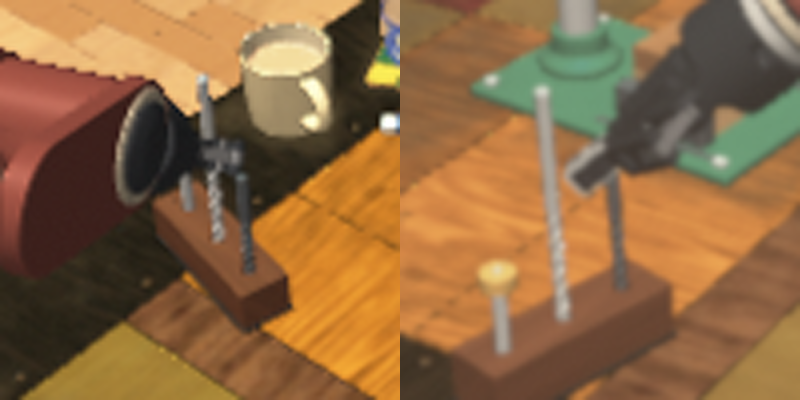

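The tips appear at side pixel (274,267), but their predicted place is (264,273). The wrist view agrees (row 247 against a predicted 231). So the fingers really end about 21 mm short of the stated tip, and the bit is just beyond them. I open and go further in.

Emit:
apply_moves([
  [[0, 0, 0], [0, 0, 0], 0.2],
  [[0, 0, 0], [0, 0, 0], 0.2],
  [[0, 0, 0], [0, 0, 0], 0.2],
  [[0, 0, 0], [0, 0, 0], 0.2],
  [[0, 0, 0], [0, 0, 0], 0.2],
  [[0, 0, 0], [-0.3, 0, 1.0], 0.2],
  [[0, 0, 0], [-0.55, 0, 1.9], 0.2],
  [[0, 0, 0], [-0.55, 0, 1.9], 0.2],
  [[0, 0, 0], [-0.55, 0, 1.9], 0.2],
])

```text
time: 7.7
tool_pos: [0.5397, 0.3334, 0.1187]
tool_rot: [0.396, -0.204, 0.891, 0.091]
contact_force: [-1.4, -0.5, 0.2]
gripper_width: 0.399
grasp_force: 0.0
```

```bash
python3 - <<'E'
from h import *
s=manip.state();print(s["time"],s["contact_force"],s["tool_pos"],s["gripper_width"])
f=manip.grab_frame("wrist");g=manip.grab_frame("side")
q=axis_plane(f)
print("lateral", (q[0]@(q[1]-s["tool_pos"]))/(q[0]@rot().as_matrix()[:,1]))
save(dict(image=np.hstack([f["image"][:,120:520],cv2.resize(g["image"][220:320,230:330],(400,400),interpolation=2)])),"w5.png")
E
```

```text
7.7 [-1.4493 -0.5486  0.1569] [0.5397 0.3334 0.1187] 0.39941205481129793
lateral -4.128502961041782e-05
```

View pics/w5.png

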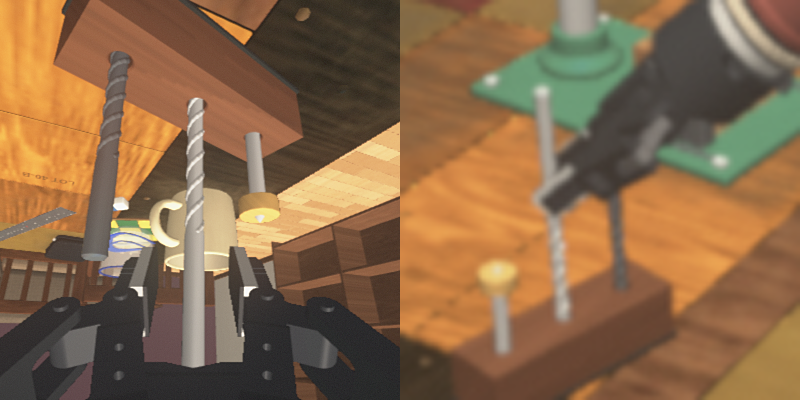

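The fingertip is just past the bit, at crop (545,205) against the bit at (553,205). I go 7 mm deeper and close.

Emit:
apply_moves([
  [[0, 0, 0], [-0.1, 0, 0.7], 0.2],
  [[0, 0, 0], [-0.1, 0, 0.7], 0.2],
  [[0, 0, 0], [-0.1, 0, 0.7], 1],
  [[0, 0, 0], [-0.1, 0, 0.7], 1],
  [[0, 0, 0], [-0.1, 0, 0.7], 1],
  [[0, 0, 0], [-0.1, 0, 0.7], 1],
  [[0, 0, 0], [-0.1, 0, 0.7], 1],
  [[0, 0, 0], [-0.1, 0, 0.7], 1],
  [[0, 0, 0], [-0.1, 0, 0.7], 1],
])

```text
time: 8.75
tool_pos: [0.545, 0.3361, 0.1149]
tool_rot: [0.396, -0.204, 0.891, 0.091]
contact_force: [-1.2, 1.4, 0.2]
gripper_width: 0.089
grasp_force: 58.5
```

```bash
python3 - <<'E'
from h import *
s=manip.state();print(s["contact_force"],s["ft_torque"],s["tool_pos"],s["gripper_width"])
print("up 4cm",rot().inv().apply([0,0,4]))
E
```

```text
[-1.1878  1.4267  0.2338] [0.0853 0.5166 0.2013] [0.545  0.3361 0.1149] 0.08869250178486993
up 4cm [-2.9715  0.0007 -2.6777]
```

Gripped: opening 0.089 (about 7.5 to 10 mm) at 58 N. I lift it straight up.

Emit:
apply_moves([
  [[0, 0, 0], [-1.5, 0, -1.34], 1],
  [[0, 0, 0], [-3.0, 0, -2.68], 1],
  [[0, 0, 0], [-5.0, 0, -4.5], 1],
  [[0, 0, 0], [-7.1, 0, -6.4], 1],
  [[0, 0, 0], [-7.1, 0, -6.4], 1],
  [[0, 0, 0], [-7.1, 0, -6.4], 1],
])

```text
time: 9.35
tool_pos: [0.5452, 0.3359, 0.2108]
tool_rot: [0.397, -0.204, 0.89, 0.091]
contact_force: [-1.1, 0.8, -1.2]
gripper_width: 0.093
grasp_force: 58.5
```

```bash
python3 - <<'E'
from h import *
s=manip.state();print(s["joint_pos"],s["contact_force"],s["ft_torque"],s["tool_pos"],s["gripper_width"])
P=[]
for n in("wrist","side","scene"):
  f=manip.grab_frame(n)
  for l in("long_bit","shank_end"):
    for d in manip.spot_point(f,l)[:1]:print(n,l,round(d["score"],2),w(f,d["location"]))
  q=axis_plane(f)
  if q and q[2][1]<5500: P.append(q);print(n,q[2])
for z in(.1,.2,.3):print(at_z(P,z))
E
```

```text
[ 0.4284 -0.4004  2.1767  0.0318  0.5276 -1.6131] [-1.0541  0.7557 -1.2476] [-0.1958  0.4229  0.008 ] [0.5452 0.3359 0.2108] 0.09279564864151675
wrist long_bit 0.94 [0.5217 0.3227 0.1025]
wrist (0.88, 5480, array([312.7466, 367.0021], dtype=float32), array([313.1245,  55.9977], dtype=float32))
side long_bit 0.57 [0.5192 0.3285 0.1007]
side shank_end 0.62 [0.5273 0.3286 0.3038]
side (0.51, 236, array([262.4987, 207.9466], dtype=float32), array([270.0002, 278.    ], dtype=float32))
scene long_bit 0.58 [0.5179 0.3241 0.0973]
scene shank_end 0.63 [0.5264 0.327  0.3046]
scene (0.63, 49, array([256.8581, 161.0168], dtype=float32), array([262.557 , 209.0526], dtype=float32))
(array([0.5204, 0.3239]), array([ 0.0003, -0.0001, -0.0003]))
(array([0.5236, 0.3256]), array([ 0.0004, -0.0002, -0.0004]))
(array([0.5268, 0.3273]), array([ 0.0006, -0.0002, -0.0006]))
```

```bash
cat >> h.py <<'E'
import json
def set_bit(tip,u):
    s=manip.state();c=rot(); u=np.asarray(u)/np.linalg.norm(u)
    json.dump([c.inv().apply(np.asarray(tip)-s["tool_pos"]).tolist(),c.inv().apply(u).tolist()],open("bit.json","w"))
def bit(): return [np.array(a) for a in json.load(open("bit.json"))]
def bit_now():
    t,u=bit();s=manip.state();c=rot();return s["tool_pos"]+c.apply(t),c.apply(u)
def plan_tip(tip,tilt,yaw):
    t,u=bit();h=np.array([np.cos(yaw),np.sin(yaw),0]);want=-np.sin(tilt)*h+np.cos(tilt)*np.array([0,0,1.])
    Rt=frame(yaw,np.radians(40)-tilt);a=Rt.apply(u)
    c=np.cross(a,want);n=np.linalg.norm(c)
    if n>1e-9: Rt=R.from_rotvec(c/n*np.arcsin(n))*Rt
    plan(np.asarray(tip)-Rt.apply(t),Rt)
E
python3 - <<'E'
from h import *
set_bit([.5205,.324,.104],[.032,.017,1]);print(bit(),bit_now())
print("up5",rot().inv().apply([0,0,5]))
plan_tip([.548,-.003,.12],0,-.08)
E
```

```text
[array([ 0.0973, -0.0001,  0.0509]), array([-0.7666,  0.0013, -0.6421])] (array([0.5205, 0.324 , 0.104 ]), array([0.032 , 0.017 , 0.9993]))
up5 [-3.7143 -0.0003 -3.3473]
turn [ 0.3995 -0.0357  0.3489] shift cm [  7.092  -31.8387 -10.3942] rows 6.847006809276883
```

Emit:
apply_moves([
  [[0, 0, 0], [-3.7, 0, -3.35], 1],
  [[0, 0, 0], [-3.7, 0, -3.35], 1],
  [[0.1, -0.01, 0.09], [-2, -8, -6], 1],
  [[0.2, -0.02, 0.175], [0, -16, -8.6], 1],
  [[0.3, -0.03, 0.26], [1.7, -24, -11.2], 1],
  [[0.4, -0.036, 0.35], [3.4, -31.8, -13.7], 1],
  [[0.4, -0.036, 0.35], [3.4, -31.8, -13.7], 1],
  [[0.4, -0.036, 0.35], [3.4, -31.8, -13.7], 1],
  [[0.4, -0.036, 0.35], [7.1, -31.8, -10.4], 1],
  [[0.4, -0.036, 0.35], [7.1, -31.8, -10.4], 1],
  [[0.4, -0.036, 0.35], [7.1, -31.8, -10.4], 1],
  [[0.4, -0.036, 0.35], [7.1, -31.8, -10.4], 1],
])

```text
time: 11.15
tool_pos: [0.5716, -0.0047, 0.2285]
tool_rot: [0.424, 0.037, 0.905, -0.016]
contact_force: [-0.5, 0.1, -1.3]
gripper_width: 0.089
grasp_force: 58.8
```

```bash
python3 - <<'E'
from h import *
s=manip.state();print(s["time"],s["joint_pos"],s["contact_force"],s["tool_pos"]);print(bit_now())
P=[]
for n in("wrist","side","scene"):
  f=manip.grab_frame(n)
  if n=="wrist":save(f,"w6.png")
  for l in("long_bit","shank_end","bore_mouth","press","chuck_mouth","head_front","lever_hub"):
    for d in manip.spot_point(f,l)[:1]:print(n,l,round(d["score"],2),w(f,d["location"]))
  q=axis_plane(f)
  if q:P.append(q);print(n,q[2])
for z in(.12,.22,.32):print(at_z(P,z))
E
```

```text
11.15 [-0.1788 -0.6742  2.3338  0.132   0.6129 -1.7398] [-0.5248  0.0555 -1.3264] [ 0.5716 -0.0047  0.2285]
(array([ 0.5484, -0.0027,  0.1212]), array([-0.0021, -0.0005,  1.    ]))
wrist long_bit 0.69 [ 0.5485 -0.0067  0.1191]
wrist bore_mouth 0.87 [ 0.6238 -0.0106  0.0711]
wrist press 0.69 [ 0.6288 -0.0161 -0.0057]
wrist (0.63, 5283, array([312.7024, 366.0057], dtype=float32), array([313.0782,  56.9977], dtype=float32))
side long_bit 0.67 [0.554  0.0033 0.1218]
side shank_end 0.62 [0.5455 0.0021 0.3243]
side bore_mouth 0.83 [ 0.6264 -0.0109  0.0764]
side press 0.92 [ 0.6274 -0.0087 -0.0024]
side chuck_mouth 0.45 [ 0.6333 -0.0101  0.2649]
side head_front 0.64 [ 0.5901 -0.0106  0.3015]
side lever_hub 0.6 [ 0.6236 -0.0732  0.3196]
side (0.51, 26, array([324.1067, 173.0096], dtype=float32), array([325.0942, 162.0085], dtype=float32))
scene long_bit 0.56 [ 0.5433 -0.0034  0.118 ]
scene shank_end 0.59 [ 0.5459 -0.0012  0.3185]
scene bore_mouth 0.78 [ 0.6232 -0.0098  0.0747]
scene press 0.67 [ 0.6213 -0.0176  0.0014]
scene head_front 0.61 [ 0.5908 -0.0072  0.3049]
scene lever_hub 0.96 [ 0.6178 -0.0797  0.3238]
scene (0.42, 166, array([347.8921, 246.0643], dtype=float32), array([351.7971, 191.9133], dtype=float32))
(array([0.5619, 0.0025]), array([0.0061, 0.0037, 0.0051]))
(array([ 0.5546, -0.0002]), array([0.003 , 0.0018, 0.0025]))
(array([ 0.5473, -0.0029]), array([-0., -0., -0.]))
```

View pics/w6.png

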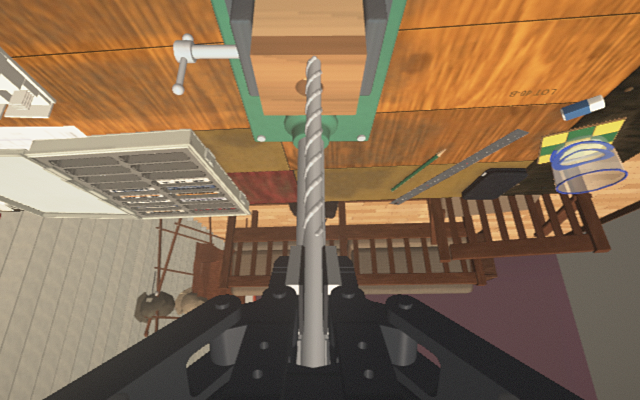

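The wrist view (inverted) shows the tip at (312,60) and the hole at about (307,88), partly hidden by the bit. The block lies between the jaws and the bit is upright. Next is the tilted hover pose over the hole.

```bash
python3 - <<'E'
from h import *
plan_tip([.6285,-.0107,.088],np.radians(14),-.06)
plan_tip([.588,-.007,.105],np.radians(7),-.07)
E
```

```text
turn [-0.0177 -0.2439 -0.0124] shift cm [-1.2268 -0.1578  6.0776] rows 1.6334525168636782
turn [-0.0087 -0.1218 -0.0073] shift cm [-0.7473 -0.0959  2.9235] rows 0.8159033276443723
```

Emit:
apply_moves([
  [[-0.004, -0.06, -0.004], [-0.4, -0.05, 1.5], 1],
  [[-0.009, -0.12, -0.007], [-0.7, -0.1, 2.9], 1],
  [[-0.013, -0.18, -0.01], [-1.0, -0.13, 4.5], 1],
  [[-0.018, -0.244, -0.012], [-1.2, -0.15, 6.0], 1],
  [[-0.018, -0.244, -0.012], [-1.2, -0.15, 6.0], 1],
  [[-0.018, -0.244, -0.012], [-1.2, -0.15, 6.0], 1],
  [[-0.018, -0.244, -0.012], [-1.2, -0.15, 6.0], 1],
])

```text
time: 13.2
tool_pos: [0.6246, -0.0104, 0.1981]
tool_rot: [0.53, 0.026, 0.848, -0.015]
contact_force: [-0.3, -0.1, -0.3]
gripper_width: 0.088
grasp_force: 58.7
```

```bash
python3 - <<'E'
from h import *
s=manip.state();print(s["time"],s["joint_pos"],s["contact_force"],s["tool_pos"]);print(bit_now())
for n in("wrist","side","scene"):
  f=manip.grab_frame(n)
  if n=="wrist":a=cv2.resize(f["image"][20:160,220:400],(720,560),interpolation=2);W=f
  for l in("long_bit","shank_end","bore_mouth","press","chuck_mouth"):
    for d in manip.spot_point(f,l)[:1]:print(n,l,round(d["score"],2),w(f,d["location"]),proj(f,w(f,d["location"])).round(1).tolist())
save(dict(image=a),"w7.png")
b,t=[.6265,-.0105,.074],bit_now()[0]
print(proj(W,[b,t]).tolist())
E
```

```text
13.2 [-0.1957 -0.4951  2.3864  0.7376  0.1836 -2.3584] [-0.3242 -0.0743 -0.3081] [ 0.6246 -0.0104  0.1981]
(array([ 0.6277, -0.0105,  0.0883]), array([-0.2411,  0.014 ,  0.9704]))
wrist long_bit 0.82 [ 0.6307 -0.0116  0.0858] [[311.2, 59.9]]
wrist bore_mouth 0.91 [ 0.6215 -0.0104  0.0705] [[312.3, 27.4]]
wrist chuck_mouth 0.65 [ 0.6308 -0.0121  0.267 ] [[310.3, 372.4]]
side long_bit 0.55 [ 0.632  -0.0016  0.0899] [[303.0, 225.2]]
side shank_end 0.54 [ 0.5783 -0.0026  0.286 ] [[316.3, 169.9]]
side bore_mouth 0.77 [ 0.6278 -0.0113  0.0797] [[305.8, 227.2]]
side press 0.95 [ 0.6289 -0.0116 -0.0043] [[306.2, 250.0]]
side chuck_mouth 0.63 [ 0.6325 -0.0128  0.2641] [[303.2, 172.8]]
scene long_bit 0.65 [ 0.6254 -0.0086  0.0805] [[364.0, 240.9]]
scene shank_end 0.65 [ 0.5772 -0.0089  0.282 ] [[359.4, 197.7]]
scene bore_mouth 0.72 [ 0.6245 -0.0077  0.0738] [[363.5, 242.4]]
scene press 0.86 [ 0.6255 -0.0177  0.0011] [[364.8, 259.6]]
scene chuck_mouth 0.16 [ 0.6187 -0.0771  0.3238] [[391.3, 187.3]]
[[312.5430146614635, 38.06092001486823], [312.6684435906401, 60.858166785008734]]
```

View pics/w7.png

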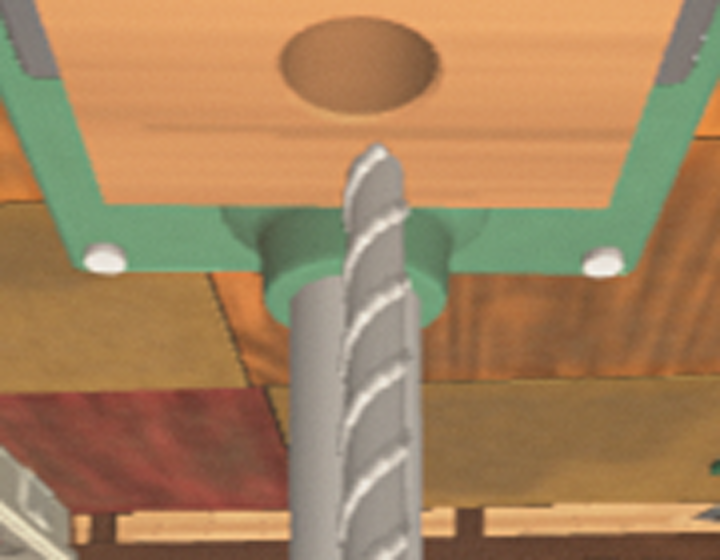

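The close-up shows the hole centred at (310.0,36.5), the bit's apex at (314.2,56.5) and the far edge of the block centred at column 309.4. I turn those pixels into positions.

```bash
cat >> h.py <<'E'
def ray_z(f,px,z):
    Ki=np.linalg.inv(f["K"]);r=R.from_rotvec(np.ravel(f["rvec"])).inv();d=r.apply(Ki@[*px,1]);c=w(f,[0,0,0]);return c+d*(z-c[2])/d[2]
E
python3 - <<'E'
from h import *
f=manip.grab_frame("wrist")
b=ray_z(f,(310,36.5),.074);print("bore",b,"cam",w(f,[0,0,0]))
e1=ray_z(f,(220+104/4,20+204/4),.074);e2=ray_z(f,(220+611/4,20+207/4),.074);print("far edge",e1,e2,np.linalg.norm(e2-e1),"yaw",np.arctan2(-(e2-e1)[0],(e2-e1)[1]))
t,u=bit_now();print(t)
for z in(.080,.084,.088):print("tip",ray_z(f,(314.2,56.5),z))
print(proj(f,[t,t+[.001,0,0],t+[0,.001,0],t+[0,0,.001]]))
m=manip.silhouettes(f,"long_bit")[0]["pixels"];i=np.argwhere(m);print("top row of bit",i[:,0].min(),i[i[:,0]<i[:,0].min()+2][:,1].mean())
E
```

```text
bore [ 0.6248 -0.012   0.074 ] cam [0.4436 0.0004 0.2003]
far edge [ 0.6611 -0.0609  0.074 ] [0.6677 0.0309 0.074 ] 0.0919999843436943 yaw -0.07190722260791764
[ 0.6277 -0.0105  0.0883]
tip [ 0.6363 -0.0101  0.08  ]
tip [ 0.6299 -0.0097  0.084 ]
tip [ 0.6235 -0.0094  0.088 ]
[[312.8041  60.9785]
 [312.9013  61.8998]
 [314.4465  60.9223]
 [312.8057  62.506 ]]
top row of bit 56 313.14285714285717
```

```bash
python3 - <<'E'
from h import *
c=rot().inv();print("lat",c.apply([.18,-.22,0]));print("down1cm",c.apply([0,0,-1]))
E
```

```text
lat [-0.0847 -0.2089  0.1732]
down1cm [ 0.8992 -0.0017  0.4376]
```

Emit:
apply_moves([
  [[0, 0, 0], [-0.08, -0.21, 0.17], 1],
  [[0, 0, 0], [-0.08, -0.21, 0.17], 1],
  [[0, 0, 0], [0.37, -0.21, 0.39], 1],
  [[0, 0, 0], [0.82, -0.21, 0.61], 1],
  [[0, 0, 0], [1.1, -0.21, 0.74], 1],
  [[0, 0, 0], [1.35, -0.21, 0.87], 1],
  [[0, 0, 0], [1.35, -0.21, 0.87], 1],
])

```text
time: 14.9
tool_pos: [0.6261, -0.0126, 0.1814]
tool_rot: [0.53, 0.026, 0.848, -0.015]
contact_force: [0.8, 0.0, -0.4]
gripper_width: 0.086
grasp_force: 58.7
```

```bash
cat >> h.py <<'E'
def chk():
    s=manip.state();print("t",s["time"],"j",s["joint_pos"],"F",s["contact_force"],"M",s["ft_torque"],"p",s["tool_pos"],"w",s["gripper_width"]);print("bit",*bit_now());c=rot().inv();print("down1cm",c.apply([0,0,-1]),"x",c.apply([1,0,0]),"y",c.apply([0,1,0]))
E
python3 - <<'E'
from h import *
chk()
f=manip.grab_frame("wrist");i=np.argwhere(manip.silhouettes(f,"long_bit")[0]["pixels"]);r=i[:,0].min();print("top row",r,i[i[:,0]==r][:,1])
print(proj(f,[[.6257,-.012,.074],bit_now()[0],[.6257-.012,-.012,.074],[.6257+.012,-.012,.074],[.6257,-.012,.054]]))
cv2.imwrite("/tmp/c.npy.png",f["image"][:,:,::-1])
E
```

```text
t 14.9 j [-0.2009 -0.456   2.392   0.9457  0.1577 -2.571 ] F [ 0.8327  0.0271 -0.4037] M [0.0349 0.5739 0.0216] p [ 0.6261 -0.0126  0.1814] w 0.08576687856309444
bit [ 0.6292 -0.0127  0.0716] [-0.2406  0.0138  0.9705]
down1cm [ 0.8987 -0.002   0.4385] x [-0.4376  0.0597  0.8972] y [ 0.028   0.9982 -0.0528]
top row 57 [313]
[[313.542   61.2753]
 [312.578   62.5076]
 [312.3128  49.2119]
 [314.6301  71.9556]
 [313.4891  30.6144]]
```

Emit:
apply_moves([
  [[0, 0, 0], [0.36, 0, 0.18], 1],
  [[0, 0, 0], [0.63, 0, 0.31], 1],
  [[0, 0, 0], [0.9, 0, 0.44], 1],
  [[0, 0, 0], [1.08, 0, 0.53], 1],
  [[0, 0, 0], [1.08, 0, 0.53], 1],
])

```text
time: 15.5
tool_pos: [0.6264, -0.0126, 0.17]
tool_rot: [0.53, 0.026, 0.847, -0.015]
contact_force: [0.7, -0.6, -1.1]
gripper_width: 0.091
grasp_force: 58.7
```

```bash
python3 - <<'E'
from h import *
chk()
f=manip.grab_frame("wrist");i=np.argwhere(manip.silhouettes(f,"long_bit")[0]["pixels"]);r=i[:,0].min();print("top row",r,i[i[:,0]<r+3][:,1])
print(proj(f,[[.6257,-.012,.074],bit_now()[0],[.6257-.012,-.012,.074],[.6257+.012,-.012,.074]]))
save(dict(image=cv2.resize(f["image"][20:160,220:400],(720,560),interpolation=2)),"w8.png")
E
```

```text
t 15.5 j [-0.2008 -0.4306  2.3972  1.1256  0.1413 -2.7529] F [ 0.707  -0.611  -1.1097] M [-0.0245  0.5814 -0.0072] p [ 0.6264 -0.0126  0.17  ] w 0.09065156315050471
bit [ 0.6296 -0.0127  0.0602] [-0.2415  0.0141  0.9703]
down1cm [ 0.8991 -0.0018  0.4377] x [-0.4368  0.0597  0.8976] y [ 0.0277  0.9982 -0.0529]
top row 68 [315 316 317 318 307 308 309 310 311 312 313 314 315 316 317 318 319 306
 307 308 309 310 311 312 313 314 315 316 317 318 319 320]
[[313.574   78.8742]
 [312.6799  61.8491]
 [312.334   67.8487]
 [314.6704  88.6233]]
```

The near rim now hides the lowest 11 pixels of the bit, so the point is inside the counterbore, and the contact force stays near zero. Next I straighten about the point.

```bash
python3 - <<'E'
from h import *
for t,x,z in((9,.6277,.0585),(5,.6264,.058),(0,.6257,.0575)): plan_tip([x,-.0122,z],np.radians(t),-.07)
E
```

```text
turn [0.009  0.0878 0.0046] shift cm [-0.1196  0.0392  0.7804] rows 0.5893081229541638
turn [0.0089 0.1576 0.005 ] shift cm [-0.2873  0.0233  1.4032] rows 1.0532805570555324
turn [0.0088 0.2448 0.0055] shift cm [-0.4772  0.0091  2.2829] rows 1.6345929381274906
```

Emit:
apply_moves([
  [[0.009, 0.044, 0.004], [-0.06, 0.03, 0.39], 1],
  [[0.009, 0.088, 0.005], [-0.12, 0.04, 0.78], 1],
  [[0.009, 0.123, 0.005], [-0.2, 0.03, 1.1], 1],
  [[0.009, 0.158, 0.005], [-0.29, 0.02, 1.4], 1],
  [[0.009, 0.158, 0.005], [-0.29, 0.02, 1.4], 1],
])

```text
time: 16.1
tool_pos: [0.6422, -0.0136, 0.1698]
tool_rot: [0.463, 0.031, 0.886, -0.016]
contact_force: [0.3, 0.3, -0.9]
gripper_width: 0.092
grasp_force: 59.0
```

```bash
cat >> h.py <<'E'
def look():
    for n in("wrist","side","scene"):
        f=manip.grab_frame(n); q=axis_plane(f)
        t,u=bit_now()
        pr=proj(f,[t,t+u*.2])
        print(n,q[2] if q else None,"pred tip,top",pr.round(1).tolist())
        for l in("shank_end","chuck_mouth"):
            for d in manip.spot_point(f,l)[:1]:print("  ",l,round(d["score"],2),w(f,d["location"]),proj(f,w(f,d["location"])).round(1).tolist())
E
python3 - <<'E'
from h import *
chk();look()
E
```

```text
t 16.1 j [-0.1798 -0.3725  2.2829  0.3281  0.2845 -1.9493] F [ 0.3057  0.3066 -0.8903] M [ 0.0026  0.4834 -0.0096] p [ 0.6422 -0.0136  0.1698] w 0.0916778384413519
bit [ 0.6285 -0.0127  0.0608] [-0.0901  0.0073  0.9959]
down1cm [ 0.8215 -0.0003  0.5702] x [-0.5688  0.0696  0.8195] y [ 0.0399  0.9976 -0.057 ]
wrist (0.8, 5712, array([312.9677,  61.9995], dtype=float32), array([312.9991, 368.    ], dtype=float32)) pred tip,top [[313.7, 54.6], [313.8, 461.0]]
   shank_end 0.66 [ 0.6308 -0.0164  0.0593] [[307.1, 61.5]]
side None pred tip,top [[306.7, 233.7], [309.6, 176.9]]
   shank_end 0.6 [ 0.6055 -0.0049  0.256 ] [[309.3, 177.6]]
scene (0.38, 66, array([363.8914, 244.9968], dtype=float32), array([365.1192, 203.0035], dtype=float32)) pred tip,top [[364.6, 246.5], [365.8, 199.5]]
   shank_end 0.64 [ 0.6059 -0.0105  0.2524] [[365.0, 201.1]]
```

```bash
python3 - <<'E'
from h import *
for t,x,z in((2.5,.6265,.059),(0,.6257,.0588)): plan_tip([x,-.0122,z],np.radians(t),-.07)
E
```

```text
turn [ 0.0002  0.0428 -0.0001] shift cm [-0.3515 -0.0044  0.3763] rows 0.2851909556554133
turn [ 0.0002  0.0864 -0.0001] shift cm [-0.4835 -0.0102  0.7605] rows 0.5762255251118662
```

Emit:
apply_moves([
  [[0, 0.02, 0], [-0.18, 0, 0.19], 1],
  [[0, 0.043, 0], [-0.35, 0, 0.38], 1],
  [[0, 0.065, 0], [-0.42, -0.01, 0.57], 1],
  [[0, 0.086, 0], [-0.48, -0.01, 0.76], 1],
  [[0, 0.086, 0], [-0.48, -0.01, 0.76], 1],
])

```text
time: 17.2
tool_pos: [0.6501, -0.0141, 0.1672]
tool_rot: [0.423, 0.032, 0.905, -0.014]
contact_force: [-0.1, -0.3, -1.1]
gripper_width: 0.088
grasp_force: 59.0
```

```bash
python3 - <<'E'
from h import *
chk();look()
E
```

```text
t 17.2 j [-0.1736 -0.3273  2.2154  0.2132  0.3893 -1.8342] F [-0.1317 -0.3155 -1.1483] M [ 0.0492  0.4724 -0.014 ] p [ 0.6501 -0.0141  0.1672] w 0.08828938563359831
bit [ 0.6268 -0.0124  0.0599] [-0.0014  0.0002  1.    ]
down1cm [ 0.7675 -0.0012  0.6411] x [-0.6394  0.0697  0.7657] y [ 0.0456  0.9976 -0.0527]
wrist (0.91, 5557, array([312.8824,  61.9987], dtype=float32), array([312.9661, 367.0013], dtype=float32)) pred tip,top [[313.0, 58.1], [313.3, 464.5]]
side (0.6, 85, array([304.8898, 176.0019], dtype=float32), array([305.8199, 229.0207], dtype=float32)) pred tip,top [[306.7, 233.2], [305.1, 175.0]]
   shank_end 0.61 [ 0.6222 -0.0064  0.2597] [[304.9, 175.4]]
   chuck_mouth 0.41 [ 0.6287 -0.0126  0.2641] [[304.2, 173.1]]
scene (0.64, 116, array([364.4254, 245.041 ], dtype=float32), array([368.2915, 204.9317], dtype=float32)) pred tip,top [[364.6, 246.2], [369.5, 196.1]]
   shank_end 0.61 [ 0.6222 -0.0101  0.2589] [[368.2, 196.4]]
   chuck_mouth 0.66 [ 0.6233 -0.0192  0.0001] [[364.8, 260.4]]
```

```bash
python3 - <<'E'
from h import *
f=manip.grab_frame("wrist")
save(dict(image=cv2.resize(f["image"][30:110,255:375],(780,520),interpolation=2)),"w9.png")
b=np.array([.6257,-.012,.074])
print(proj(f,[b,b+[.012,0,0],b-[.012,0,0],b+[0,.012,0],b-[0,.012,0]]).round(1).tolist())
E
```

```text
[[313.2, 80.2], [314.5, 93.9], [311.7, 64.8], [333.5, 79.2], [293.0, 81.2]]
```

View pics/w9.png

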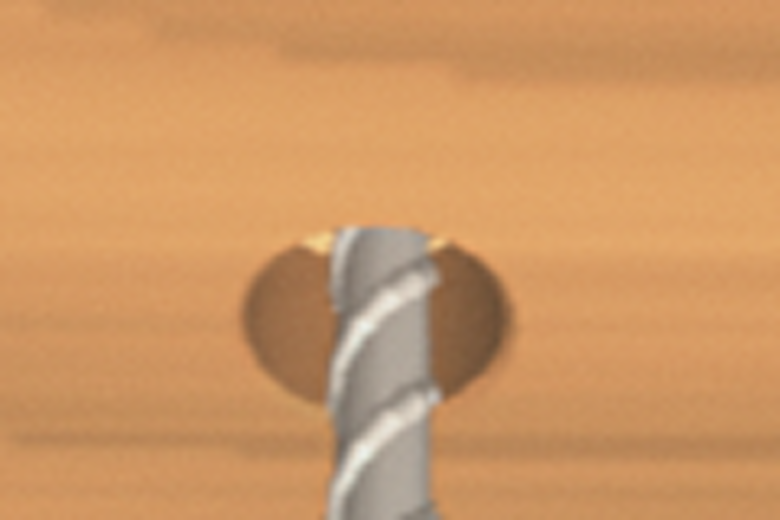

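The last picture shows the hole's left and right rims at crop columns 243 and 512 (centre 377.5). The bit's centre is at about 383, so it is 0.5 mm too far left of the robot (+y). All the shank sightings put the bit about 3 to 4 mm nearer in x than my model, so I correct by +2.2 mm in x and -0.5 mm in y, then lower gently.

Emit:
apply_moves([
  [[0, 0, 0], [-0.14, -0.04, 0.17], 1],
  [[0, 0, 0], [-0.14, -0.04, 0.17], 1],
  [[0, 0, 0], [0.01, -0.04, 0.3], 1],
  [[0, 0, 0], [0.17, -0.04, 0.43], 1],
  [[0, 0, 0], [0.24, -0.04, 0.49], 1],
  [[0, 0, 0], [0.32, -0.04, 0.55], 1],
  [[0, 0, 0], [0.32, -0.04, 0.55], 1],
])

```text
time: 18.55
tool_pos: [0.6512, -0.0144, 0.1598]
tool_rot: [0.423, 0.032, 0.906, -0.014]
contact_force: [-0.7, -0.9, -1.1]
gripper_width: 0.09
grasp_force: 59.0
```

```bash
python3 - <<'E'
from h import *
chk()
E
```

```text
t 18.55 j [-0.174  -0.3121  2.2168  0.2222  0.3746 -1.844 ] F [-0.7394 -0.8709 -1.096 ] M [-0.0071  0.4618  0.0249] p [ 0.6512 -0.0144  0.1598] w 0.0904482882024761
bit [ 0.6278 -0.0127  0.0525] [ 0.0001 -0.0002  1.    ]
down1cm [ 0.7665 -0.0015  0.6422] x [-0.6406  0.0698  0.7647] y [ 0.0459  0.9976 -0.0526]
```

Emit:
apply_moves([
  [[0, 0, 0], [0.08, 0, 0.064], 1],
  [[0, 0, 0], [0.15, 0, 0.13], 1],
  [[0, 0, 0], [0.23, 0, 0.19], 1],
  [[0, 0, 0], [0.23, 0, 0.19], 1],
])

```text
time: 18.95
tool_pos: [0.6522, -0.0146, 0.1588]
tool_rot: [0.424, 0.032, 0.905, -0.014]
contact_force: [-1.2, 0.6, 2.5]
gripper_width: 0.092
grasp_force: 59.0
```

```bash
python3 - <<'E'
from h import *
chk();look()
E
```

```text
t 18.95 j [-0.1739 -0.3082  2.217   0.2262  0.3673 -1.848 ] F [-1.222   0.5964  2.5392] M [0.0361 0.1347 0.072 ] p [ 0.6522 -0.0146  0.1588] w 0.09220713380793435
bit [ 0.6291 -0.0129  0.0515] [-0.0032  0.0003  1.    ]
down1cm [ 0.7687 -0.0013  0.6397] x [-0.638   0.07    0.7668] y [ 0.0457  0.9975 -0.053 ]
wrist (0.79, 5457, array([311.9742, 367.0161], dtype=float32), array([313.168 ,  70.9805], dtype=float32)) pred tip,top [[312.8, 60.5], [313.1, 467.4]]
side None pred tip,top [[306.5, 235.7], [304.7, 177.9]]
   shank_end 0.56 [ 0.6263 -0.0109  0.2484] [[304.7, 178.2]]
   chuck_mouth 0.55 [ 0.6292 -0.0131  0.2609] [[304.2, 174.0]]
scene (0.48, 113, array([364.6943, 246.0619], dtype=float32), array([368.4496, 203.9509], dtype=float32)) pred tip,top [[364.7, 248.4], [369.7, 198.7]]
   shank_end 0.5 [ 0.6254 -0.0116  0.2493] [[369.0, 198.7]]
   chuck_mouth 0.34 [ 0.5191  0.323  -0.0036] [[265.7, 233.3]]
```

Light contact (about 3.6 N), so the point is on the rim of the bore. I search sideways in small steps while watching the height.

Emit:
apply_moves([
  [[0, 0, 0], [-0.03, 0, 0.04], 1],
  [[0, 0, 0], [-0.064, 0.007, 0.077], 1],
  [[0, 0, 0], [-0.064, 0.007, 0.077], 1],
])

```text
time: 19.85
tool_pos: [0.652, -0.0144, 0.1566]
tool_rot: [0.422, 0.032, 0.906, -0.014]
contact_force: [-1.0, -0.6, -1.3]
gripper_width: 0.092
grasp_force: 58.7
```

Emit:
apply_moves([
  [[0, 0, 0], [0.064, -0.007, -0.077], 1],
  [[0, 0, 0], [0.064, -0.007, -0.077], 1],
  [[0, 0, 0], [0.128, -0.014, -0.154], 1],
  [[0, 0, 0], [0.128, -0.014, -0.154], 1],
])

```text
time: 20.25
tool_pos: [0.6505, -0.0145, 0.1576]
tool_rot: [0.423, 0.032, 0.905, -0.014]
contact_force: [0.3, 0.2, 0.1]
gripper_width: 0.087
grasp_force: 59.1
```

The +x step dropped the point into the bore (z .1566, contact force gone). I return to that spot and lower.

Emit:
apply_moves([
  [[0, 0, 0], [-0.128, 0.014, 0.154], 1],
  [[0, 0, 0], [-0.128, 0.014, 0.154], 1],
  [[0, 0, 0], [-0.05, 0.014, 0.22], 1],
  [[0, 0, 0], [0.02, 0.014, 0.28], 1],
  [[0, 0, 0], [0.02, 0.014, 0.28], 1],
])

```text
time: 20.75
tool_pos: [0.6522, -0.0144, 0.1549]
tool_rot: [0.423, 0.032, 0.906, -0.014]
contact_force: [-0.6, 0.2, -0.9]
gripper_width: 0.091
grasp_force: 58.8
```

```bash
python3 - <<'E'
from h import *
chk()
E
```

```text
t 20.75 j [-0.1736 -0.3011  2.2175  0.228   0.3632 -1.8501] F [-0.56    0.2463 -0.8848] M [-0.0712  0.7323 -0.0577] p [ 0.6522 -0.0144  0.1549] w 0.09052706976518374
bit [ 0.6287 -0.0127  0.0476] [ 0.0001 -0.0001  1.    ]
down1cm [ 0.7665 -0.0014  0.6422] x [-0.6406  0.0697  0.7647] y [ 0.0459  0.9976 -0.0526]
```

Emit:
apply_moves([
  [[0, 0, 0], [0.15, 0, 0.13], 1],
  [[0, 0, 0], [0.31, 0, 0.26], 1],
  [[0, 0, 0], [0.46, 0, 0.385], 1],
  [[0, 0, 0], [0.61, 0, 0.515], 1],
  [[0, 0, 0], [0.61, 0, 0.515], 1],
])

```text
time: 21.25
tool_pos: [0.6521, -0.0144, 0.1465]
tool_rot: [0.422, 0.032, 0.906, -0.014]
contact_force: [-1.0, -1.1, -1.4]
gripper_width: 0.091
grasp_force: 58.8
```

```bash
python3 - <<'E'
from h import *
chk()
E
```

```text
t 21.25 j [-0.1736 -0.2875  2.2223  0.2392  0.3458 -1.862 ] F [-1.0315 -1.1248 -1.4358] M [-0.1117  0.7888 -0.1328] p [ 0.6521 -0.0144  0.1465] w 0.09132606250017848
bit [ 0.6286 -0.0127  0.0392] [ 0.0007 -0.0002  1.    ]
down1cm [ 0.7662 -0.0015  0.6427] x [-0.641   0.0698  0.7644] y [ 0.046   0.9976 -0.0525]
```

Emit:
apply_moves([
  [[0, 0, 0], [0.2, 0, 0.17], 1],
  [[0, 0, 0], [0.4, 0, 0.34], 1],
  [[0, 0, 0], [0.61, 0, 0.515], 1],
  [[0, 0, 0], [0.8, 0, 0.67], 1],
  [[0, 0, 0], [1.0, 0, 0.84], 1],
  [[0, 0, 0], [1.23, 0, 1.03], 1],
  [[0, 0, 0], [1.23, 0, 1.03], 1],
])

```text
time: 21.95
tool_pos: [0.6519, -0.0143, 0.1302]
tool_rot: [0.422, 0.032, 0.906, -0.014]
contact_force: [-1.9, -0.3, -1.8]
gripper_width: 0.089
grasp_force: 58.8
```

```bash
python3 - <<'E'
from h import *
chk();look()
E
```

```text
t 21.95 j [-0.1735 -0.2594  2.2309  0.2658  0.3106 -1.89  ] F [-1.8866 -0.3362 -1.7773] M [-0.0966  0.782  -0.0697] p [ 0.6519 -0.0143  0.1302] w 0.08891888025537747
bit [ 0.6284 -0.0126  0.0229] [ 0.001  -0.0003  1.    ]
down1cm [ 0.7659 -0.0016  0.6429] x [-0.6413  0.0698  0.7642] y [ 0.046   0.9976 -0.0524]
wrist (0.8, 4527, array([312.0196, 367.004 ], dtype=float32), array([313.0044, 114.9844], dtype=float32)) pred tip,top [[312.8, 61.0], [313.1, 468.2]]
side (0.47, 114, array([303.8694, 185.9727], dtype=float32), array([305.218 , 228.9932], dtype=float32)) pred tip,top [[306.2, 242.4], [304.6, 185.3]]
   shank_end 0.39 [ 0.6299 -0.0063  0.2228] [[303.2, 186.2]]
   chuck_mouth 0.52 [ 0.6314 -0.011   0.2634] [[303.2, 173.3]]
scene (0.5, 117, array([364.7456, 245.9733], dtype=float32), array([368.8572, 206.8798], dtype=float32)) pred tip,top [[364.5, 253.4], [369.3, 205.2]]
   shank_end 0.63 [ 0.6261 -0.0109  0.2231] [[368.3, 205.7]]
```

Emit:
apply_moves([
  [[0, 0, 0], [0.2, 0, 0.17], 1],
  [[0, 0, 0], [0.4, 0, 0.34], 1],
  [[0, 0, 0], [0.54, 0, 0.45], 1],
  [[0, 0, 0], [0.66, 0, 0.55], 1],
  [[0, 0, 0], [0.66, 0, 0.55], 1],
])

```text
time: 23.05
tool_pos: [0.6522, -0.0144, 0.1222]
tool_rot: [0.423, 0.032, 0.906, -0.014]
contact_force: [-1.5, -0.8, -0.3]
gripper_width: 0.092
grasp_force: 59.0
```

Emit:
apply_moves([
  [[0, 0, 0], [0.08, 0, 0.064], 1],
  [[0, 0, 0], [0.08, 0, 0.064], 1],
])

```text
time: 23.25
tool_pos: [0.6523, -0.0144, 0.1215]
tool_rot: [0.423, 0.032, 0.905, -0.014]
contact_force: [-2.2, -1.2, -0.5]
gripper_width: 0.092
grasp_force: 58.9
```

Emit:
apply_moves([
  [[0, 0, 0], [0.08, 0, 0.064], 1],
  [[0, 0, 0], [0.08, 0, 0.064], 1],
])

```text
time: 23.45
tool_pos: [0.6523, -0.0144, 0.1205]
tool_rot: [0.423, 0.032, 0.905, -0.014]
contact_force: [-2.0, -0.7, 0.4]
gripper_width: 0.092
grasp_force: 58.9
```

Emit:
apply_moves([
  [[0, 0, 0], [0.08, 0, 0.064], 1],
  [[0, 0, 0], [0.08, 0, 0.064], 1],
  [[0, 0, 0], [0.08, 0, 0.064], 1],
])

```text
time: 23.75
tool_pos: [0.6524, -0.0144, 0.1199]
tool_rot: [0.423, 0.032, 0.905, -0.014]
contact_force: [-2.3, -1.4, 1.0]
gripper_width: 0.09
grasp_force: 58.9
```

Emit:
apply_moves([
  [[0, 0, 0], [0.08, 0, 0.064], 1],
  [[0, 0, 0], [0.08, 0, 0.064], 1],
  [[0, 0, 0], [0.08, 0, 0.064], 1],
])

```text
time: 24.05
tool_pos: [0.6529, -0.0145, 0.1196]
tool_rot: [0.424, 0.032, 0.905, -0.014]
contact_force: [-3.1, 0.7, 5.0]
gripper_width: 0.094
grasp_force: 59.0
```

```bash
python3 - <<'E'
from h import *
chk();look()
E
```

```text
t 24.05 j [-0.1735 -0.2374  2.2353  0.2919  0.2821 -1.9172] F [-3.0566  0.714   5.0179] M [-0.0577  0.4513 -0.0107] p [ 0.6529 -0.0145  0.1196] w 0.0942863526820132
bit [ 0.6297 -0.0129  0.0122] [-0.0022  0.0002  1.    ]
down1cm [ 0.768  -0.0013  0.6405] x [-0.6388  0.07    0.7662] y [ 0.0458  0.9975 -0.0529]
wrist (0.91, 4462, array([311.9924, 131.9839], dtype=float32), array([312.5351, 367.0057], dtype=float32)) pred tip,top [[312.8, 60.6], [313.1, 467.4]]
side (0.47, 62, array([303.8329, 190.0058], dtype=float32), array([305.1951, 228.9932], dtype=float32)) pred tip,top [[306.1, 245.4], [304.6, 188.7]]
   shank_end 0.63 [ 0.6265 -0.0096  0.2097] [[304.8, 189.9]]
   chuck_mouth 0.41 [ 0.6303 -0.0101  0.2618] [[303.4, 173.9]]
scene None pred tip,top [[364.4, 255.8], [369.1, 208.3]]
   shank_end 0.4 [ 0.6269 -0.0108  0.2108] [[368.1, 208.8]]
```

The bottom is reached: the modelled point is at 12.2 mm against 12 expected, and the shank end at about 0.210 against 0.212. I relieve the force, release and back out.

Emit:
apply_moves([
  [[0, 0, 0], [-0.12, 0, -0.1], 1],
  [[0, 0, 0], [-0.12, 0, -0.1], 0.3],
  [[0, 0, 0], [-0.12, 0, -0.1], 0.3],
  [[0, 0, 0], [-0.12, 0, -0.1], 0.1],
  [[0, 0, 0], [-0.12, 0, -0.1], 0.1],
  [[0, 0, 0], [-0.12, 0, -0.1], 0.1],
  [[0, 0, 0], [-0.12, 0, -0.1], 0.1],
  [[0, 0, 0], [-0.12, 0, -2.0], 0.1],
  [[0, 0, 0], [-0.12, 0, -5.0], 0.1],
  [[0, 0, 0], [-0.12, 0, -9.0], 0.1],
  [[0, 0, 0], [-0.12, 0, -12.0], 0.1],
  [[0, 0, 0], [-0.12, 0, -12.0], 0.1],
])

```text
time: 25.85
tool_pos: [0.5617, -0.0083, 0.2024]
tool_rot: [0.428, 0.032, 0.903, -0.015]
contact_force: [1.2, 0.1, 1.5]
gripper_width: 0.45
grasp_force: 0.0
```

```bash
python3 - <<'E'
from h import *
s=manip.state();print(s["time"],s["joint_pos"],s["tool_pos"],s["contact_force"])
P=[]
for n in("wrist","side","scene"):
  f=manip.grab_frame(n);q=axis_plane(f)
  if q:P.append(q);print(n,q[2])
  for l in("shank_end","bore_mouth","chuck_mouth","lever_knob","lever_hub"):
    for d in manip.spot_point(f,l)[:1]:print(n,l,round(d["score"],2),w(f,d["location"]))
for z in(.074,.212):print(at_z(P,z))
E
```

```text
25.85 [-0.2031 -0.6921  2.3907  0.1911  0.5716 -1.8168] [ 0.5617 -0.0083  0.2024] [1.1858 0.0973 1.5439]
wrist (0.89, 2142, array([307.5858, 276.9622], dtype=float32), array([312.0825, 108.8952], dtype=float32))
wrist shank_end 0.68 [ 0.6195 -0.0193  0.2139]
wrist chuck_mouth 0.69 [ 0.6291 -0.0152  0.2655]
side (0.43, 112, array([305.9052, 228.997 ], dtype=float32), array([307.1296, 189.9727], dtype=float32))
side shank_end 0.61 [ 0.6164 -0.0105  0.2133]
side bore_mouth 0.57 [ 0.6291 -0.0103  0.0767]
side chuck_mouth 0.58 [ 0.6301 -0.0139  0.2642]
side lever_knob 0.74 [ 0.6238 -0.0758  0.3198]
side lever_hub 0.6 [ 0.6208 -0.0777  0.3215]
scene (0.73, 133, array([254.7145, 226.4941], dtype=float32), array([269.3711, 222.2954], dtype=float32))
scene shank_end 0.66 [ 0.6211 -0.0137  0.212 ]
scene bore_mouth 0.76 [ 0.6249 -0.0141  0.075 ]
scene lever_knob 0.87 [ 0.5211 -0.0701  0.3487]
(array([0.6441, 0.0316]), array([ 0.0468, -0.0368,  0.1105]))
(array([ 0.6265, -0.0019]), array([ 0.0147, -0.0115,  0.0346]))
```

Released. The bit leans slightly, within the bore's clearance, so its top edge is still inside the mouth cone. Next I plan the lever push with closed fingers, contacting the knob from above along its arc.

```bash
cat >> h.py <<'E'
PSI=-.072;RP=R.from_rotvec([0,0,PSI]);O=np.array([.6262,-.0122,0])
def knob(q): # lever angle q -> knob centre, tangent (world)
    a=.26-q;k=np.array([-.002-.1*np.cos(a),-.065,.322+.1*np.sin(a)]);t=np.array([-np.sin(a),0,-np.cos(a)])
    return O+RP.apply(k),RP.apply(t)
def push_pose(q,pitch,gap=0,ahead=.004):
    k,t=knob(q);Rt=frame(PSI,np.radians(pitch));z=Rt.as_matrix()[:,2]
    return k-t*(.0135+gap)+z*ahead,Rt
E
python3 - <<'E'
from h import *
print(knob(0),knob(1.3))
plan([.44,-.005,.26],frame(-.03,np.radians(45)))
plan([.45,-.07,.42],frame(PSI,np.radians(65)))
plan(*push_pose(0,70,.03))
E
```

```text
(array([ 0.5231, -0.0699,  0.3477]), array([-0.2564,  0.0185, -0.9664])) (array([ 0.569 , -0.0732,  0.2358]), array([ 0.8602, -0.062 , -0.5062]))
turn [-0.0285  0.0888 -0.028 ] shift cm [  2.9131  -0.5233 -13.3618] rows 2.737136909121227
turn [0.0024 0.4378 0.0008] shift cm [-10.2974  -6.915  -22.5204] rows 5.1420583573692475
turn [0.0024 0.5251 0.0009] shift cm [-13.1744  -6.4054 -13.7789] rows 4.022194740715381
```

```bash
python3 - <<'E'
from h import *
plan([.49,-.006,.26],frame(-.05,np.radians(60)))
E
```

```text
turn [-0.0118  0.3506 -0.0162] shift cm [-0.2914 -0.2739 -9.5305] rows 2.342238031944871
```

Emit:
apply_moves([
  [[-0.004, 0.12, -0.005], [-0.1, -0.1, -4.0], 0.1],
  [[-0.008, 0.24, -0.01], [-0.2, -0.2, -7.5], 0.5],
  [[-0.012, 0.35, -0.016], [-0.3, -0.27, -9.5], 1],
  [[-0.012, 0.35, -0.016], [-0.3, -0.27, -9.5], 1],
  [[-0.012, 0.35, -0.016], [-0.3, -0.27, -9.5], 1],
  [[0, 0.39, -0.008], [-3.6, -2.5, -14], 1],
  [[0.002, 0.43, 0], [-7.0, -4.7, -18.3], 1],
  [[0.002, 0.44, 0], [-10.3, -6.9, -22.5], 1],
  [[0.002, 0.44, 0], [-10.3, -6.9, -22.5], 1],
  [[0.002, 0.44, 0], [-10.3, -6.9, -22.5], 1],
  [[0.002, 0.44, 0], [-10.3, -6.9, -22.5], 1],
])

```text
time: 28.0
tool_pos: [0.4501, -0.0699, 0.4174]
tool_rot: [0.214, 0.035, 0.976, -0.007]
contact_force: [-1.0, -0.3, -0.6]
gripper_width: -0.001
grasp_force: 0.0
```

```bash
python3 - <<'E'
from h import *
chk()
plan(*push_pose(0,70,.03))
for q,p in((0,70),(.2,66),(.4,62),(.6,58),(.8,54),(1.0,50),(1.2,47),(1.33,45)): plan(*push_pose(q,p,-.002))
for n in("wrist","side","scene"):
  f=manip.grab_frame(n)
  for l in("lever_knob","shank_end"):
    for d in manip.spot_point(f,l)[:1]:print(n,l,round(d["score"],2),w(f,d["location"]))
E
```

```text
t 28.0 j [-0.4132 -0.7207  1.9188  0.1415  1.5346 -1.8879] F [-1.0137 -0.2991 -0.5883] M [0.0523 0.283  0.0303] p [ 0.4501 -0.0699  0.4174] w -0.001265812798388112
bit [ 0.3832 -0.0651  0.3304] [ 0.4265 -0.0302  0.904 ]
down1cm [ 0.4184 -0.0009  0.9083] x [-0.9059  0.0717  0.4174] y [ 0.0655  0.9974 -0.0292]
turn [ 0.0009  0.0826 -0.0001] shift cm [-6.442   0.5207  6.4268] rows 1.8228924099218513
turn [ 0.0009  0.0826 -0.0001] shift cm [-4.4009  0.5181  8.8913] rows 1.9868773629462082
turn [ 0.0009  0.0128 -0.0001] shift cm [-3.1245  0.5164 10.4218] rows 2.178477383825184
turn [ 0.0009 -0.057  -0.0002] shift cm [-2.178   0.5146 12.179 ] rows 2.4765870434416555
turn [ 0.0009 -0.1268 -0.0002] shift cm [-1.6     0.5128 14.0928] rows 2.8385226422860677
turn [ 0.0009 -0.1966 -0.0002] shift cm [-1.4146  0.5108 16.0868] rows 3.2313949977004506
turn [ 0.0009 -0.2664 -0.0003] shift cm [-1.63    0.509  18.0814] rows 3.632372463158974
turn [ 0.0009 -0.3188 -0.0003] shift cm [-2.2321  0.5073 19.9991] rows 4.025926583500989
turn [ 0.0009 -0.3537 -0.0003] shift cm [-2.8245  0.5062 21.1669] rows 4.272093940493255
wrist lever_knob 0.61 [ 0.5214 -0.0696  0.3466]
wrist shank_end 0.93 [ 0.616  -0.0161  0.2125]
side lever_knob 0.75 [ 0.6215 -0.0113  0.2132]
side shank_end 0.59 [ 0.6212 -0.0084  0.2065]
scene lever_knob 0.69 [ 0.5249 -0.0699  0.3492]
scene shank_end 0.54 [ 0.6183 -0.0141  0.2106]
```

Emit:
apply_moves([
  [[0, 0.04, 0], [-3.2, 0.26, 3.2], 1],
  [[0, 0.083, 0], [-6.44, 0.52, 6.43], 1],
  [[0, 0.083, 0], [-6.44, 0.52, 6.43], 1],
  [[0, 0.083, 0], [-5.4, 0.52, 7.65], 1],
  [[0, 0.083, 0], [-4.4, 0.52, 8.89], 1],
  [[0, 0.048, 0], [-3.75, 0.52, 9.65], 1],
  [[0, 0.013, 0], [-3.12, 0.52, 10.42], 1],
  [[0, -0.022, 0], [-2.63, 0.51, 11.3], 1],
  [[0, -0.057, 0], [-2.18, 0.51, 12.18], 1],
  [[0, -0.092, 0], [-1.87, 0.51, 13.13], 1],
  [[0, -0.127, 0], [-1.6, 0.51, 14.09], 1],
  [[0, -0.16, 0], [-1.5, 0.51, 15.1], 1],
  [[0, -0.197, 0], [-1.41, 0.51, 16.09], 1],
  [[0, -0.197, 0], [-1.41, 0.51, 16.09], 1],
])

```text
time: 29.85
tool_pos: [0.5297, -0.0702, 0.2777]
tool_rot: [0.309, 0.034, 0.95, -0.011]
contact_force: [1.2, 0.0, -0.3]
gripper_width: -0.004
grasp_force: 0.0
```

```bash
python3 - <<'E'
from h import *
chk()
print("knob .8",knob(.8)[0])
for q,p in((.9,52),(1.0,50),(1.1,48.5),(1.2,47),(1.3,45),(1.36,45)): plan(*push_pose(q,p,-.003))
for n in("wrist","side","scene"):
  f=manip.grab_frame(n)
  for l in("lever_knob","shank_end","chuck_mouth"):
    for d in manip.spot_point(f,l)[:1]:print(n,l,round(d["score"],2),w(f,d["location"]))
E
```

```text
t 29.85 j [-0.3713 -0.6728  2.1688  0.2025  1.0474 -1.918 ] F [ 1.1909  0.0188 -0.252 ] M [-0.0092  0.2924  0.0536] p [ 0.5297 -0.0702  0.2777] w -0.004436801609449982
bit [ 0.481  -0.0668  0.1793] [ 0.2416 -0.0164  0.9702]
down1cm [ 0.5882 -0.0005  0.8087] x [-0.8066  0.0712  0.5868] y [ 0.0578  0.9975 -0.0415]
knob .8 [ 0.534  -0.0707  0.2706]
turn [ 0.0008 -0.0343  0.0003] shift cm [ 0.1065 -0.0216  1.1793] rows 0.23685789630997642
turn [ 0.0009 -0.0692  0.0003] shift cm [ 0.1363 -0.0224  2.1827] rows 0.46188478038393077
turn [ 0.0009 -0.0954  0.0003] shift cm [ 0.0691 -0.0233  3.1853] rows 0.6372290307494644
turn [ 0.0009 -0.1216  0.0003] shift cm [-0.098  -0.0242  4.177 ] rows 0.8356382579847
turn [ 0.0009 -0.1565  0.0003] shift cm [-0.3668 -0.0251  5.1472] rows 1.0439348800422221
turn [ 0.0009 -0.1565  0.0003] shift cm [-0.5659 -0.0256  5.7166] rows 1.1489232203639181
wrist lever_knob 0.75 [ 0.5267 -0.0693  0.2848]
wrist shank_end 0.74 [ 0.6193 -0.0163  0.2165]
wrist chuck_mouth 0.95 [ 0.6285 -0.0142  0.2267]
side lever_knob 0.65 [ 0.6216 -0.0744  0.3198]
side shank_end 0.71 [ 0.6209 -0.0087  0.2116]
side chuck_mouth 0.64 [ 0.6292 -0.0124  0.2294]
scene lever_knob 0.67 [ 0.5265 -0.0734  0.2856]
scene chuck_mouth 0.6 [ 0.6242 -0.0089  0.224 ]
```

The chuck follows; its mouth is at about 0.226. The finger lags by about 0.16 rad, so I command further ahead and go slowly where the shank enters the cone.

```bash
python3 - <<'E'
from h import *
for q,p in((.8,54),(.9,52),(1.0,50),(1.1,48.5),(1.2,47),(1.28,45)): plan(*push_pose(q,p,-.016))
E
```

```text
turn [0.0005 0.0026 0.001 ] shift cm [0.3192 0.0008 1.5778] rows 0.32195782737675605
turn [ 0.0005 -0.0323  0.0009] shift cm [0.3212 0.0004 2.5774] rows 0.5194634355547538
turn [ 0.0005 -0.0672  0.0009] shift cm [ 0.2233 -0.0002  3.573 ] rows 0.7160040107304073
turn [ 0.0005 -0.0934  0.0009] shift cm [ 0.0299 -0.0008  4.5552] rows 0.9110623436225804
turn [ 0.0005 -0.1196  0.0009] shift cm [-0.2608 -0.0015  5.5139] rows 1.1040176320483182
turn [ 0.0005 -0.1545  0.0009] shift cm [-0.5669 -0.0021  6.2567] rows 1.2564731123955737
```

Emit:
apply_moves([
  [[0, 0, 0], [0.2, 0, 0.8], 1],
  [[0, 0, 0], [0.32, 0, 1.58], 1],
  [[0, -0.015, 0], [0.32, 0, 2.1], 1],
  [[0, -0.032, 0], [0.32, 0, 2.58], 1],
  [[0, -0.05, 0], [0.27, 0, 3.1], 1],
  [[0, -0.067, 0], [0.22, 0, 3.57], 1],
  [[0, -0.067, 0], [0.22, 0, 3.57], 1],
])

```text
time: 31.15
tool_pos: [0.55, -0.0718, 0.2485]
tool_rot: [0.342, 0.034, 0.939, -0.012]
contact_force: [0.3, 0.3, 0.4]
gripper_width: 0.002
grasp_force: 0.0
```

```bash
cat >> h.py <<'E'
def see(ls=("lever_knob","shank_end","chuck_mouth")):
  for n in("wrist","side","scene"):
    f=manip.grab_frame(n)
    for l in ls:
      for d in manip.spot_point(f,l)[:1]:print(n,l,round(d["score"],2),w(f,d["location"]))
E
python3 - <<'E'
from h import *
chk();see()
for q,p in((1.0,50),(1.1,48.5),(1.2,47),(1.28,45)): plan(*push_pose(q,p,-.016))
E
```

```text
t 31.15 j [-0.3682 -0.6429  2.2204  0.2424  0.9025 -1.9527] F [0.3426 0.3332 0.423 ] M [-0.0148  0.2897  0.0426] p [ 0.55   -0.0718  0.2485] w 0.0016714985286626224
bit [ 0.5082 -0.0688  0.1469] [ 0.1741 -0.0116  0.9847]
down1cm [ 0.6428 -0.0005  0.7661] x [-0.7641  0.0713  0.6412] y [ 0.055   0.9975 -0.0455]
wrist lever_knob 0.62 [ 0.5414 -0.0729  0.2546]
wrist shank_end 0.91 [ 0.6189 -0.0168  0.2111]
wrist chuck_mouth 0.66 [ 0.6283 -0.0134  0.2096]
side lever_knob 0.47 [ 0.5498 -0.0668  0.2481]
side shank_end 0.45 [ 0.6243 -0.0075  0.2144]
side chuck_mouth 0.57 [ 0.6287 -0.0123  0.2092]
scene lever_knob 0.55 [ 0.5452 -0.0746  0.257 ]
scene shank_end 0.54 [ 0.5455 -0.073   0.2572]
scene chuck_mouth 0.59 [ 0.6261 -0.0116  0.2051]
turn [ 0.0005 -0.0001  0.0009] shift cm [0.001  0.0015 0.0054] rows 0.006517392303465236
turn [ 0.0005 -0.0262  0.0008] shift cm [-0.1262  0.0009  0.9983] rows 0.20125238059763179
turn [ 0.0005 -0.0524  0.0008] shift cm [-0.3518  0.0003  1.9744] rows 0.4010948310791344
turn [ 0.0005 -0.0873  0.0008] shift cm [-0.6075 -0.0003  2.736 ] rows 0.5825532801749757
```

Emit:
apply_moves([
  [[0, -0.013, 0], [-0.05, 0, 0.5], 1],
  [[0, -0.026, 0], [-0.13, 0, 1.0], 1],
  [[0, -0.026, 0], [-0.13, 0, 1.0], 1],
])

```text
time: 32.05
tool_pos: [0.5574, -0.0723, 0.2417]
tool_rot: [0.354, 0.033, 0.935, -0.012]
contact_force: [0.5, -0.4, 0.9]
gripper_width: 0.004
grasp_force: 0.0
```

```bash
python3 - <<'E'
from h import *
chk();see()
for q,p in((1.1,48.5),(1.2,47),(1.28,45)): plan(*push_pose(q,p,-.016))
E
```

```text
t 32.05 j [-0.3669 -0.6303  2.2324  0.2589  0.8549 -1.9672] F [ 0.4599 -0.363   0.9401] M [0.0271 0.3293 0.0156] p [ 0.5574 -0.0723  0.2417] w 0.0036116744259010202
bit [ 0.5182 -0.0696  0.1391] [ 0.1492 -0.0096  0.9888]
down1cm [ 0.662  -0.0003  0.7495] x [-0.7476  0.0711  0.6603] y [ 0.0535  0.9975 -0.0469]
wrist lever_knob 0.71 [ 0.5502 -0.0729  0.2488]
wrist chuck_mouth 0.97 [ 0.6265 -0.0127  0.2024]
side shank_end 0.64 [ 0.6264 -0.0089  0.2084]
side chuck_mouth 0.76 [ 0.6304 -0.013   0.202 ]
scene lever_knob 0.54 [ 0.5547 -0.0743  0.2502]
scene chuck_mouth 0.66 [ 0.6263 -0.0114  0.1995]
turn [ 0.0005 -0.0004  0.0008] shift cm [-0.0052 -0.001  -0.005 ] rows 0.00692382508909421
turn [ 0.0005 -0.0266  0.0008] shift cm [-0.2055 -0.0017  0.9766] rows 0.1995945559996941
turn [ 0.0005 -0.0615  0.0008] shift cm [-0.4414 -0.0023  1.7446] rows 0.41003437313003754
```

The mouth is at about 0.2015, the shank end is hidden inside it and the force is low. I continue to the end of travel.

Emit:
apply_moves([
  [[0, -0.013, 0], [-0.1, 0, 0.5], 1],
  [[0, -0.027, 0], [-0.2, 0, 0.98], 1],
  [[0, -0.044, 0], [-0.32, 0, 1.4], 1],
  [[0, -0.06, 0], [-0.44, 0, 1.74], 1],
  [[0, -0.06, 0], [-0.44, 0, 1.74], 1],
])

```text
time: 33.15
tool_pos: [0.5721, -0.0734, 0.2315]
tool_rot: [0.382, 0.033, 0.924, -0.013]
contact_force: [0.4, 0.3, -0.6]
gripper_width: -0.001
grasp_force: 0.0
```

```bash
python3 - <<'E'
from h import *
chk();see()
P=[]
for q,p in((1.3,45),(1.36,44)): plan(*push_pose(q,p,-.016))
E
```

```text
t 33.15 j [-0.3657 -0.6087  2.2569  0.3038  0.7553 -2.0065] F [ 0.4067  0.2561 -0.6362] M [0.0391 0.3209 0.035 ] p [ 0.5721 -0.0734  0.2315] w -0.0007464127697750712
bit [ 0.5391 -0.0711  0.1268] [ 0.0898 -0.0056  0.9959]
down1cm [ 0.7057 -0.0005  0.7085] x [-0.7067  0.0712  0.704 ] y [ 0.0508  0.9975 -0.0499]
wrist lever_knob 0.75 [ 0.5633 -0.0741  0.2397]
wrist chuck_mouth 0.96 [ 0.6302 -0.0133  0.1932]
side lever_knob 0.48 [ 0.573  -0.0745  0.2298]
side shank_end 0.57 [ 0.624  -0.007   0.2123]
side chuck_mouth 0.69 [ 0.6293 -0.0119  0.1921]
scene lever_knob 0.76 [ 0.5651 -0.0751  0.2378]
scene chuck_mouth 0.42 [ 0.624  -0.0093  0.1894]
turn [ 0.0006 -0.0014  0.0008] shift cm [-0.049  -0.0031  0.2002] rows 0.04121913244607135
turn [ 0.0006 -0.0188  0.0008] shift cm [-0.2396 -0.0036  0.7714] rows 0.161553056511825
```

Emit:
apply_moves([
  [[0, -0.01, 0], [-0.12, 0, 0.4], 1],
  [[0, -0.019, 0], [-0.24, 0, 0.8], 1],
  [[0, -0.019, 0], [-0.24, 0, 0.8], 1],
])

```text
time: 34.05
tool_pos: [0.5777, -0.0738, 0.2304]
tool_rot: [0.388, 0.03, 0.921, -0.015]
contact_force: [-55.5, 2.4, 26.2]
gripper_width: 0.003
grasp_force: 29.0
```

Emit:
apply_moves([
  [[0, 0, 0], [0, 0, -3], 1],
  [[0, 0, 0], [0, 0, -6], 1],
  [[0, 0.1, 0], [0, 0, -9], 1],
  [[0, 0.2, 0], [0, 0, -11], 1],
  [[0, 0.2, 0], [0, 0, -11], 1],
])

```text
time: 34.55
tool_pos: [0.5024, -0.069, 0.3115]
tool_rot: [0.301, 0.033, 0.953, -0.012]
contact_force: [1.6, -1.6, 1.0]
gripper_width: 0.001
grasp_force: 0.0
```

```bash
python3 - <<'E'
from h import *
chk();see(("lever_knob","shank_end","chuck_mouth","bore_mouth","short_bit","forstner_bit"))
f=manip.grab_frame("wrist");q=axis_plane(f);print(q[2]);c=proj(f,[[.6262,-.0122,.074],[.6262,-.0122,.19]]);print(c)
E
```

```text
t 34.55 j [-0.3919 -0.7515  2.1522  0.1963  1.1604 -1.9173] F [ 1.6413 -1.5834  1.0289] M [-0.0021  0.2411  0.0211] p [ 0.5024 -0.069   0.3115] w 0.0008344684418203503
bit [ 0.4521 -0.0658  0.214 ] [ 0.2587 -0.0143  0.9658]
down1cm [0.5741 0.0029 0.8188] x [-0.8169  0.0709  0.5724] y [ 0.0564  0.9975 -0.043 ]
wrist lever_knob 0.77 [ 0.5665 -0.0731  0.2365]
wrist chuck_mouth 0.74 [ 0.6288 -0.0098  0.1916]
wrist bore_mouth 0.56 [ 0.625  -0.0101  0.0714]
wrist forstner_bit 0.63 [ 0.5699 -0.0726  0.2348]
side lever_knob 0.43 [ 0.5756 -0.0719  0.231 ]
side chuck_mouth 0.54 [ 0.6309 -0.0106  0.1895]
side bore_mouth 0.91 [ 0.6293 -0.0125  0.0756]
scene lever_knob 0.63 [ 0.5693 -0.0728  0.2385]
scene chuck_mouth 0.51 [ 0.6228 -0.0118  0.1886]
scene bore_mouth 0.88 [ 0.6228 -0.0127  0.0744]
scene short_bit 0.37 [0.5085 0.2755 0.0096]
(0.82, 585, array([362.0431, 125.9939], dtype=float32), array([372.2696, 198.1036], dtype=float32))
[[363.8677 133.2159]
 [374.2464 206.1317]]
```

```bash
python3 -c "
from plant import manip
print(manip.job_done())"
```

```text
the job is handed in; nothing more can be done
None
```

The job is handed in: the long bit stands at the bottom of the bore, the chuck is fully down with about 22 mm of shank inside, and the other two bits were left in their stand; when I pushed the lever onto its end stop, the fingertips briefly pressed with about 61 N, which may count against the 40 N limit if fingertips are judged as gripper body.

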